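Load and dock the spindle wash carriage

ROBOT

A 6-joint arm with a two-finger parallel gripper is mounted at the origin on the work surface. World frame = base frame: x ahead of the robot, y to its left, z up, the work surface at z = 0. Lengths are in m, angles in rad, forces in N, time in s.
With the tool pointing down it reaches from about 0.25 to 0.775 m from the base axis. Payload 4 kg.
Tool frame: the origin (TCP) lies midway between the tips of the shut fingers; the grasp point (between the pads) lies 19 mm behind it (grip_point_offset is the distance from the TCP to the grasp point, in m); z points along the fingers, y is the line along which they close (so a half turn about z gives the same grasp; the last joint's range is limited). The gripper opens to 94 mm and grips with 3 to 60 N. Pads are 16 mm wide; open, the fingers measure 119 mm over their backs; the gripper's body (75 mm by 177 mm) begins 78 mm behind the grasp point.
Start: joints at [1.21, 0.087, 1.371, -0, 1.684, -0.103], TCP at [0.14, 0.532, 0.206] pointing down, gripper open.
Joint ranges: [-3.1, 3.1], [-0.76, 2.03], [0.27, 2.55], [-1.08, 4.22], [0.17, 2.65], [-2.57, 2.57]. Speed limits (rad/s): [2.79, 2.79, 3.14, 3.14, 3.14, 3.14].

INTERFACE

Orientations are given as [roll, pitch, yaw] about the fixed x, y, z axes, in that order (R = Rz(yaw) Ry(pitch) Rx(roll)).
In Python, from bench import * gives the robot as it stands.
- The arm moves only by the tool carry_out, never from a script. Its argument "commands" is a list of rows, each a list of 6 numbers: the shift along the tool's x, y, z in m, then the turn, a rotation vector about the tool's x, y, z in rad. In form: [[tx, ty, tz, rx, ry, rz], ...]. A call has exactly 5 rows; each row is the pose to reach, as a shift and turn from the pose commanded when the call began, along the tool's axes at that moment; what a row does not reach only later rows make up. A row lasts 1/10 s, in which the tool goes at most 50 mm and 8.59 degrees, less where a joint would pass 70% of its speed; a pose out of reach is approached as far as the arm can. A call with a gripper value outside its range is refused whole. "jaw" is the opening, from 0 (shut) to 1 (fully open), set as the call begins (left out, the last holds). The fingers move at their own pace and stop on an object; the grip force is fixed at half the most. Time passes only in rows, so rows that repeat a pose let the fingers close, or fill a call up. It gives the time, the measured TCP pose, the force, the opening and the grip force at its end, in the units of the state.
- get_obs(): the state, without advancing time (a new reading comes with each control period).
- snapshot(name): name is "side" or "top"; returns a dict with "img" (384x512x3 uint8, red, green, blue), "range_z" (384x512 float32, m along the optical axis (not along the pixel's ray), 0 where there is no reading), "fx", "fy", "cx", "cy" (pixels), "R" (3x3) and "t" (3): a world point X has camera coordinates R X + t. Camera axes: x right, y down, z forward; pixel columns grow to the right and rows downward; lengths in m; the calibration is good to about 2 mm. A picture is of the moment at which its call begins.
- close_job(): hands the job in; it is judged then, once.
The state is a dict: "time": time; "joint_positions": joint angles; "qvel": joint speeds; "joint_torque": joint torques, N m; "tool_pos": TCP position; "ee_rot": TCP orientation; "wrist_force": force on the tool from outside, world axes, zero at the start; "wrist_torque": the same for the moment, N m; "width": finger opening in m; "finger_force": force on a finger pad.
Only numpy, scipy, OpenCV 4.12 (cv2) and the standard library are available. Lean on these libraries where they do the work, as an engineer would, in place of code of your own. Each camera call takes 0.05 s, during which the arm holds its last target. There are 200 camera calls.

TASK

The coolant can has been left on the wash dock, in the carriage's way: first lift it off by its handle and stand it upright on the round drip mat. Then, with the carriage still drawn back, lay every spindle on the mat into a saddle of its own on the carriage, across both rails with the flanges outside them; next push the carriage by its red paddle until the spring plunger snaps it fully home, and finally lay the yellow lot tag flat and square on its sloped rest, fin up. Leave the other things on the bench where they are, do not tip the can, and let go of everything.

Things in the scene. Friction and masses are not known exactly. Their poses are not given: they have to be found in the camera images.
- dock: grey wash-dock bed with two guides, fixed. Origin at table height under the middle of the fully drawn-back carriage; x points along the slide to the docked end (yellow end strip at x = +254 mm), y along the row of saddles. Bed x -90 to +260 mm, y +-120 mm, its flat top at z = 20 mm. The spring plunger sits in a blue housing at its -y side.
- carriage (a joint): position of the loading carriage along the dock's +x (m): 0 = fully drawn back, 0.110 = docked against its stop. The spring plunger resists from about 0.092 to 0.100 (about 10 N peak) and then snaps the carriage home (0.108 to 0.110); short of that it springs back out. Friction is light.
- paddle (a point): middle of the red paddle by which the carriage is pushed; moves with it. Block 18 mm thick (along dock x), 56 mm wide (y), 44 mm high, on a post; its centre is 98 mm ahead of the carriage middle and 148 mm above the table.
- saddle1 (a point): saddle 1 of 4 in a row across the carriage, 72 mm apart: centre of a seated spindle, 92 mm above the table. A pair of white V notches (43 mm wide, tops 2 mm above this point) on two blue rails 10 mm thick, 39 mm before and behind it along dock x; open between down to the carriage plate 40 mm above the table. A seated spindle lies along dock x, flanges outside the rails, 9 mm play each way.
- saddle2 (a point): saddle 2 of 4 in a row across the carriage, 72 mm apart: centre of a seated spindle, 92 mm above the table. A pair of white V notches (43 mm wide, tops 2 mm above this point) on two blue rails 10 mm thick, 39 mm before and behind it along dock x; open between down to the carriage plate 40 mm above the table. A seated spindle lies along dock x, flanges outside the rails, 9 mm play each way.
- saddle3 (a point): saddle 3 of 4 in a row across the carriage, 72 mm apart: centre of a seated spindle, 92 mm above the table. A pair of white V notches (43 mm wide, tops 2 mm above this point) on two blue rails 10 mm thick, 39 mm before and behind it along dock x; open between down to the carriage plate 40 mm above the table. A seated spindle lies along dock x, flanges outside the rails, 9 mm play each way.
- saddle4 (a point): saddle 4 of 4 in a row across the carriage, 72 mm apart: centre of a seated spindle, 92 mm above the table. A pair of white V notches (43 mm wide, tops 2 mm above this point) on two blue rails 10 mm thick, 39 mm before and behind it along dock x; open between down to the carriage plate 40 mm above the table. A seated spindle lies along dock x, flanges outside the rails, 9 mm play each way.
- spindle1: steel spindle, may be absent: round barrel 24 mm in diameter, 106 mm long, between two square end flanges 44 x 44 x 12 mm (130 mm over all), 0.42 kg. Origin at its middle on the axis; x is the spindle axis. Lies on its flanges, axis 22 mm above the mat. Grip it across the middle of the barrel.
- spindle2: steel spindle, may be absent: round barrel 24 mm in diameter, 106 mm long, between two square end flanges 44 x 44 x 12 mm (130 mm over all), 0.42 kg. Origin at its middle on the axis; x is the spindle axis. Lies on its flanges, axis 22 mm above the mat. Grip it across the middle of the barrel.
- spindle3: steel spindle, may be absent: round barrel 24 mm in diameter, 106 mm long, between two square end flanges 44 x 44 x 12 mm (130 mm over all), 0.42 kg. Origin at its middle on the axis; x is the spindle axis. Lies on its flanges, axis 22 mm above the mat. Grip it across the middle of the barrel.
- spindle4: steel spindle, may be absent: round barrel 24 mm in diameter, 106 mm long, between two square end flanges 44 x 44 x 12 mm (130 mm over all), 0.42 kg. Origin at its middle on the axis; x is the spindle axis. Lies on its flanges, axis 22 mm above the mat. Grip it across the middle of the barrel.
- parts_mat: black mat, 310 x 170 x 3 mm, on which the spindles start; x along its length, origin under its middle
- can: orange coolant can, 84 mm in diameter, 106 mm high, 0.5 kg, standing on the dock bed. Fixed steel bail handle: round bar 12 mm thick, 68 mm long, along the can's y axis over its middle, centre line 150 mm above the underside. Short black spout to the can's +x. Origin at the centre of the underside.
- drip_mat: round black rubber drip mat, 130 mm in diameter, 6 mm thick, fixed; origin under its middle
- tag_rest: tag rest fixed on the bench: grey sloped board 80 mm (along the slope) x 110 mm (y) on a blue stand, rising 20 degrees towards its own +x, with a blue lip 9 mm high along the low edge (-x). Origin at table height under the middle of the board.
- rest_face (a point): middle of the board's upper face, 34 mm above the table; its axes are those of the board: x up the slope, z square off the face. The tag lying against the lip has its origin 10 mm down the slope from this point.
- tag: yellow lot tag: plate 60 (x) x 90 (y) x 8 mm with two black stripes and a central upright grip fin 12 mm thick (x), 56 mm long (y), reaching 42 mm above the plate's underside. 0.12 kg. Origin at the centre of the underside.
- spray: bystander, leave alone: white spray bottle with blue cap, 64 mm across, 190 mm tall
- jar: bystander, leave alone: amber glass jar, 70 mm across, 90 mm tall
- mug: bystander, leave alone: blue mug
- blank: bystander, leave alone: dark steel disc 60 mm across, 50 mm tall
- block: bystander, leave alone: aluminium block 80 x 50 x 40 mm
There are look-alikes about, which are no part of the job. What is shaped like the spindle4 but purple is not meant.

How it is judged:
By the outcome, as a careful person would: the job done as asked, in the order asked, and still so for the second after the job is handed in, with the robot touching nothing.
Of spindle1, spindle2, spindle3, spindle4 only 3 to 4 are there at a start; the rules pass over those that are not, and their reading is None.
At some moment in a run one of spindle1, spindle2, spindle3, spindle4, tag may be knocked a few centimetres aside while the robot is not near it.
It also fails if it takes over 210 s, if anything falls off the work surface, if the arm or the gripper's body presses on something with over 40 N, if the wrist force passes 120 N, or if a joint passes its speed limit or range.

## Working session

There is one attempt and no reset: what is moved stays moved. The work goes in short steps, Python scripts to look and compute and a tool call to move; the robot and the scene stay as the last step left them, time stands still between calls to the robot, and variables do not carry over. Pictures are saved under pics/ and viewed, at most 14 in all, crops included, and the job is handed in when it is done.

Besides the shell and the picture viewer there is one more tool, called after "Call:" by a JSON object that holds its "op" and its "data", one argument or row to a line. carry_out: Moves the arm, as the interface text tells. Its arguments: {"type":"object","properties":{"commands":{"type":"array","items":{"type":"array","items":{"type":"number"}}},"jaw":{"type":"number"}},"required":["commands"]}

```bash
ls; mkdir -p pics; python3 - <<'E'
from bench import *
import cv2,numpy as np
for n in("top","side"):
    s=snapshot(n); cv2.imwrite(f"pics/{n}0.png",cv2.resize(s["img"][:,:,::-1],(800,600)))
    np.savez(f"{n}0.npz",**s); print(n,s["fx"],s["fy"],s["cx"],s["cy"],s["R"].round(3).tolist(),s["t"].round(3))
o=get_obs();print(o)
E
```

```text
pics
top 403.4739326607834 403.4739326607834 253.55284195545357 193.59840765771884 [[0.001, -1.0, -0.002], [-0.991, -0.001, -0.135], [0.135, 0.002, -0.991]] [0.064 0.51  1.125]
side 400.94640880299295 400.94640880299295 256.24746424882244 188.43971843312843 [[0.883, -0.47, 0.007], [-0.348, -0.664, -0.661], [0.315, 0.581, -0.75]] [-0.428  0.291  1.266]
{'time': 0.1, 'joint_positions': array([ 1.20991374e+00,  8.79091299e-02,  1.37206803e+00, -1.57971321e-05,
        1.68361559e+00, -1.03123187e-01]), 'qvel': array([ 0.00045508, -0.00162524, -0.00318771,  0.00148593,  0.00064131,
       -0.00063604]), 'joint_torque': array([ 1.35053251e-03, -3.41252589e+01, -3.03301191e+01,  7.19220447e-02,
        3.03593301e-02, -1.15188182e-04]), 'tool_pos': array([0.14005196, 0.53136512, 0.20442371]), 'ee_rot': array([-3.13960157e+00, -1.90273541e-04,  2.88383130e+00]), 'wrist_force': array([-0.49160483, -0.32322243,  0.15369787]), 'wrist_torque': array([ 0.02181244, -0.00843083,  0.00919522]), 'finger_force': 0.0, 'width': 0.0937742365551262}
```

View pics/top0.png

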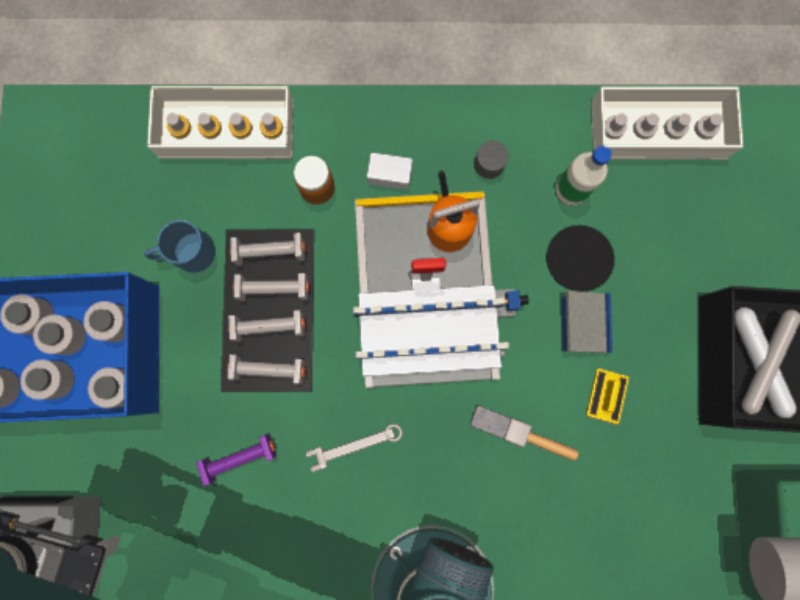

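View pics/side0.png

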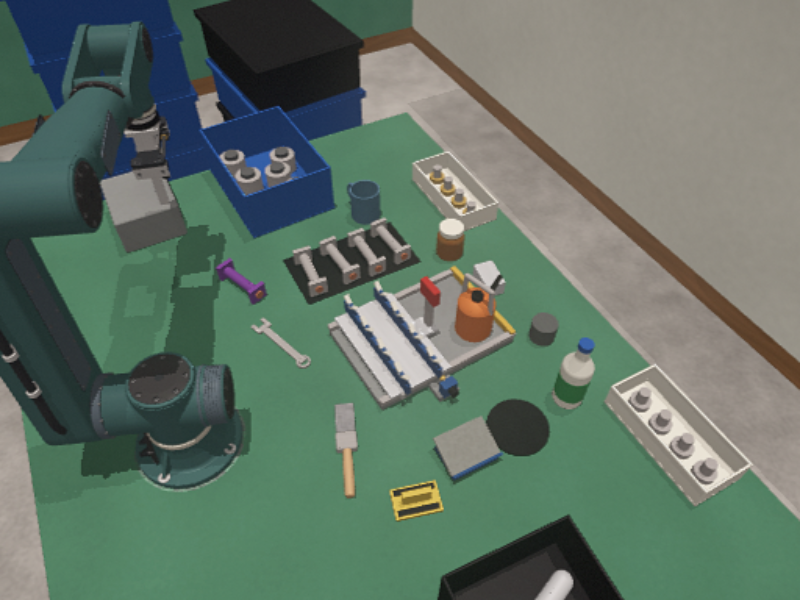

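The top view shows four grey spindles on the mat (800x600 px ~ (267,248), (272,287), (265,326), (266,370)). The purple look-alike is at (237,460). The carriage is at (430,325), the paddle at (428,266) and the can at (452,222). The drip mat is at (580,258), the rest at (587,322) and the tag at (608,396).

```bash
cat > h.py <<'E'
import numpy as np,cv2
def cloud(s):
    z=s["range_z"].astype(float);v,u=np.mgrid[:z.shape[0],:z.shape[1]]
    c=np.stack([(u-s["cx"])/s["fx"]*z,(v-s["cy"])/s["fy"]*z,z],-1)
    return (c-s["t"])@s["R"]     # R^T(c-t)
def rect(p):  # min-area rect of xy (m) -> centre,size,angle of long axis
    (c,sz,a)=cv2.minAreaRect((p[:,:2]*1000).astype(np.float32))
    if sz[0]<sz[1]: sz=sz[::-1];a+=90
    return np.round(c,1),np.round(sz,1),round((a+90)%180-90,1)
def hsv(s): return cv2.cvtColor(s["img"],cv2.COLOR_RGB2HSV).astype(int)
def blobs(m,mn=30):
    n,l,st,_=cv2.connectedComponentsWithStats(m.astype(np.uint8),connectivity=8)
    return [l==i for i in range(1,n) if st[i,4]>=mn]
E
python3 - <<'E'
from h import *
for n in("top","side"):
    s=dict(np.load(f"{n}0.npz"));P=cloud(s);H=hsv(s);x,y,z=P[...,0],P[...,1],P[...,2];ok=s["range_z"]>0
    reg=lambda x0,x1,y0,y1:ok&(x>x0)&(x<x1)&(y>y0)&(y<y1)
    print(n,"table z",np.median(z[reg(.2,.28,-.1,.0)]))
    def rep(t,m,mn=30):
        for b in blobs(m,mn):
            p=P[b];print(t,b.sum(),rect(p),"z",np.percentile(p[:,2],[2,50,98]).round(4),"mean",p.mean(0).round(4))
    rep("mat+", reg(.25,.7,.2,.5)&(z>.016)&(z<.06)&(H[...,1]<90))
    rep("yellow",reg(.1,.9,-.5,.3)&(H[...,0]>20)&(H[...,0]<35)&(H[...,1]>150),20)
    rep("red",reg(.3,.8,-.2,.3)&((H[...,0]<5)|(H[...,0]>172))&(H[...,1]>150)&(z>.1),10)
    rep("orange",reg(.3,.8,-.2,.3)&(H[...,0]>5)&(H[...,0]<18)&(H[...,1]>150)&(z>.03))
    rep("handle",reg(.4,.85,-.2,.1)&(z>.155),5)
    rep("black",reg(.2,.8,-.4,.5)&(H[...,2]<60)&(z<.012)&(z>-.005),400)
    rep("rest",reg(.3,.55,-.42,-.2)&(z>.012)&(z<.07)&(H[...,1]<100),100)
    rep("plate",reg(.2,.65,-.2,.25)&(z>.03)&(z<.048)&(H[...,1]<60),40)
    rep("railtop",reg(.2,.65,-.2,.25)&(z>.085)&(z<.1),10)
E
```

```text
top table z 0.0008040713684969849
mat+ 475 (array([612.3, 308.3]), array([134.1,  43.4]), -85.5) z [0.0229 0.0371 0.0503] mean [0.6111 0.3081 0.0379]
mat+ 464 (array([540.8, 299.6]), array([134.3,  44.2]), -89.0) z [0.0251 0.0371 0.0504] mean [0.5396 0.2987 0.0381]
mat+ 481 (array([468.4, 306.3]), array([135. ,  43.8]), -85.0) z [0.0237 0.0373 0.051 ] mean [0.4677 0.3058 0.0384]
mat+ 486 (array([388.7, 302.6]), array([130.8,  42.9]), 86.3) z [0.0266 0.0374 0.0508] mean [0.3889 0.3045 0.0385]
yellow 70 (array([718.3, -66.1]), array([63.6, 19.3]), 77.9) z [0.012  0.0382 0.0421] mean [ 0.715  -0.0713  0.0368]
yellow 269 (array([711.4,  61.1]), array([159.1,  26.6]), -86.2) z [0.0256 0.0376 0.0424] mean [0.7049 0.06   0.0366]
yellow 496 (array([ 341.1, -325.4]), array([89.6, 63.4]), -15.2) z [0.0022 0.0098 0.0446] mean [ 0.3415 -0.3211  0.0166]
red 174 (array([556.6,  12.2]), array([52.3, 17.1]), -85.6) z [0.1395 0.1696 0.1739] mean [0.5549 0.0124 0.1662]
orange 135 (array([721.1, 212.5]), array([64.6, 28.3]), -68.1) z [0.0316 0.0594 0.0705] mean [0.7159 0.21   0.055 ]
orange 135 (array(
[... 6826 characters left out ...]
rray([422.6, -19.5]), array([11.4, 11.4]), -39.3) z [0.0856 0.0879 0.0935] mean [ 0.4228 -0.0194  0.0888]
railtop 10 (array([508.1, -82.9]), array([10.7, 10.4]), 49.5) z [0.0868 0.0896 0.0937] mean [ 0.5064 -0.0841  0.0897]
railtop 10 (array([424.2, -54.6]), array([14.1,  6.6]), -64.2) z [0.0863 0.0892 0.0932] mean [ 0.4245 -0.0555  0.0895]
railtop 15 (array([427.9, -91.1]), array([14.7,  9.2]), 86.3) z [0.0855 0.089  0.0938] mean [ 0.4274 -0.0913  0.0893]
railtop 10 (array([ 506.5, -124.1]), array([12.,  8.]), -62.8) z [0.087  0.0916 0.0938] mean [ 0.5072 -0.124   0.0912]
railtop 10 (array([ 430.1, -127.1]), array([13.7,  9.3]), -88.8) z [0.0862 0.0911 0.0945] mean [ 0.4298 -0.1281  0.0909]
```

```bash
python3 - <<'E'
from h import *
T=dict(np.load("top0.npz"));c=T["img"][140:320,120:270][:,:,::-1];cv2.imwrite("pics/crop1.png",cv2.resize(c,(500,600),interpolation=cv2.INTER_CUBIC))
for n in("top","side"):
    s=dict(np.load(f"{n}0.npz"));P=cloud(s);H=hsv(s);x,y,z=P[...,0],P[...,1],P[...,2];ok=s["range_z"]>0
    m=ok&(abs(x-.476)<.05)&(abs(y+.286)<.034)&(z>.012)&(z<.06)&(H[...,1]<80);p=P[m]
    A=np.c_[p[:,:2]-[.476,-.286],np.ones(len(p))];k,*_=np.linalg.lstsq(A,p[:,2],rcond=None);print(n,"plane",k.round(4),"slope deg",np.degrees(np.arctan(np.hypot(*k[:2]))),"az",np.degrees(np.arctan2(k[1],k[0])))
    m=ok&(abs(x-.476)<.06)&(abs(y+.286)<.08)&(H[...,0]>100)&(H[...,0]<130)&(H[...,1]>120)&(z>.005)
    for b in blobs(m,10):print(" blue",b.sum(),rect(P[b]),np.percentile(P[b][:,2],[2,50,98]).round(4))
    m=ok&(abs(x-.34)<.08)&(abs(y+.325)<.08)&(z>.03)
    print(" fin",m.sum(),rect(P[m]),np.median(P[m][:,2]))
    m=ok&(abs(x-.34)<.08)&(abs(y+.325)<.08)&(z>.0045)
    print(" tag",m.sum(),rect(P[m]))
    m=ok&(x>.64)&(x<.85)&(y<-.2)&(y>-.4)&(z>.03)&(z<.21)
    for b in blobs(m,40):print(" spray?",rect(P[b]),np.percentile(P[b][:,2],[2,98]).round(3))
    m=ok&(x>.55)&(x<.85)&(abs(y+.03)<.1)&(z>.06)&(H[...,2]<60)
    for b in blobs(m,8):print(" spout?",rect(P[b]),np.percentile(P[b][:,2],[2,98]).round(3))
E
```

```text
top plane [0.0039 0.3626 0.0339] slope deg 19.93382015039316 az 89.38109601315234
 blue 108 (array([ 475.6, -326.3]), array([104.2,   7.8]), -0.0) [0.0245 0.0286 0.0336]
 blue 36 (array([ 496.9, -248. ]), array([56.2,  5.2]), -0.2) [0.0055 0.0081 0.0138]
 blue 16 (array([ 443.7, -247. ]), array([32. ,  4.3]), -2.1) [0.0053 0.007  0.0103]
 fin 113 (array([ 341.9, -324. ]), array([56.3, 13.5]), -14.2) 0.04176862132019436
 tag 729 (array([ 340.2, -324.2]), array([157.7, 155.9]), 88.0)
 spray? (array([ 764.5, -313.3]), array([161.5,  93.5]), -37.5) [0.033 0.192]
 spout? (array([707.1, -16.3]), array([32.9,  9.5]), 17.4) [0.113 0.142]
 spout? (array([644.7, -34.1]), array([25.2, 14.7]), -83.8) [0.133 0.141]
side plane [0.0062 0.3551 0.0343] slope deg 19.55359193423434 az 88.99710528560573
 blue 71 (array([ 474.5, -330.7]), array([107. ,   8.3]), -1.0) [0.0059 0.0281 0.0334]
 fin 104 (array([ 342.4, -329.7]), array([56.6, 13.8]), -14.9) 0.04054788494917953
 tag 615 (array([ 347.8, -323.2]), array([140. , 130.6]), -81.9)
 spray? (array([ 730.2, -282.6]), array([64., 51.]), -56.2) [0.033 0.19 ]
 spray? (array([ 807.7, -352.2]), array([88. , 42.8]), 57.5) [0.031 0.063]
 spout? (array([710.6, -21.2]), array([23.2,  9.9]), 14.8) [0.119 0.139]
 spout? (array([648.4, -38.8]), array([25.7, 20.2]), 63.3) [0.128 0.139]
```

View pics/crop1.png

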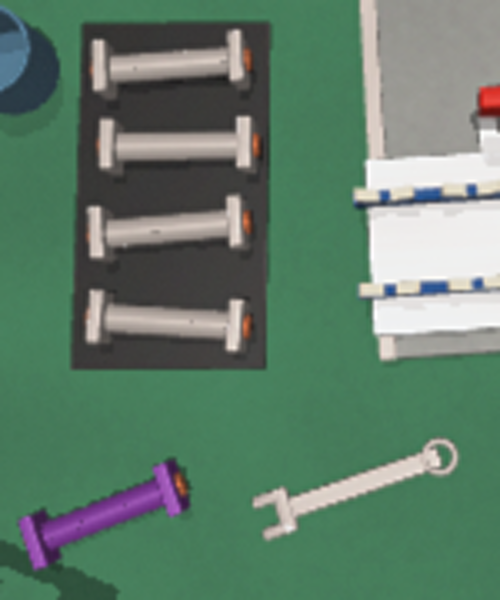

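The crop confirms that the four grey spindles on the black mat are the ones meant. The purple one at (105,512), off the mat, is the look-alike. Next I move over the can handle.

```bash
cat >> h.py <<'E'
from scipy.spatial.transform import Rotation as Ro
def Rt(yaw,tilt=0): # tool down at yaw deg, then tilt (deg) about tool x
    return Ro.from_euler("xyz",[np.pi,0,np.radians(yaw)])*Ro.from_euler("x",tilt,degrees=True)
def go(o,pos,yaw=None,tilt=0):
    R0=Ro.from_euler("xyz",o["ee_rot"]);d=np.array(pos)-o["tool_pos"]
    r=(R0.inv()*Rt(yaw,tilt)).as_rotvec() if yaw is not None else np.zeros(3)
    print("shift",R0.inv().apply(d).round(4),"rot",r.round(4),"| tcp",o["tool_pos"].round(4),"yaw",np.degrees(o["ee_rot"]).round(1),"F",o["wrist_force"].round(1),"w",round(float(o["width"]),4),"q6",round(o["joint_positions"][5],2),"t",round(o["time"],1))
E
```

Call:
{"op": "carry_out", "data": {
  "commands": [
    [-0.03, -0.02, -0.01, 0, 0, 0],
    [-0.06, -0.04, -0.02, 0, 0, 0],
    [-0.09, -0.06, -0.03, 0, 0, 0],
    [-0.12, -0.08, -0.04, 0, 0, 0],
    [-0.16, -0.105, -0.05, 0, 0, 0]
  ],
  "jaw": 0.45
}}

```text
time: 0.6
tool_pos: [0.2682, 0.3886, 0.2553]
ee_rot: [-3.141, -0.001, 2.886]
wrist_force: [1.0, 0.7, 0.1]
width: 0.0573
finger_force: 0.0
```

Call:
{"op": "carry_out", "data": {
  "commands": [
    [-0.032, -0.021, 0, 0, 0, 0],
    [-0.064, -0.042, 0, 0, 0, 0],
    [-0.096, -0.063, 0, 0, 0, 0],
    [-0.128, -0.084, 0, 0, 0, 0],
    [-0.16, -0.105, 0, 0, 0, 0]
  ]
}}

```text
time: 1.1
tool_pos: [0.3967, 0.2458, 0.2551]
ee_rot: [-3.141, -0.0, 2.884]
wrist_force: [1.1, 1.0, -0.2]
width: 0.0423
finger_force: 0.0
```

Call:
{"op": "carry_out", "data": {
  "commands": [
    [-0.032, -0.021, 0, 0, 0, 0],
    [-0.064, -0.042, 0, 0, 0, 0],
    [-0.096, -0.063, 0, 0, 0, 0],
    [-0.128, -0.084, 0, 0, 0, 0],
    [-0.16, -0.105, 0, 0, 0, 0]
  ]
}}

```text
time: 1.6
tool_pos: [0.5247, 0.1035, 0.2549]
ee_rot: [-3.142, -0.001, 2.884]
wrist_force: [1.1, 0.0, 0.9]
width: 0.0426
finger_force: 0.0
```

Call:
{"op": "carry_out", "data": {
  "commands": [
    [-0.032, -0.021, 0, 0, 0, 0.1],
    [-0.064, -0.042, 0, 0, 0, 0.2],
    [-0.096, -0.063, 0, 0, 0, 0.3],
    [-0.128, -0.084, 0, 0, 0, 0.4],
    [-0.16, -0.105, 0, 0, 0, 0.51]
  ]
}}

```text
time: 2.1
tool_pos: [0.6526, -0.0387, 0.2546]
ee_rot: [-3.141, -0.001, 2.369]
wrist_force: [0.8, 0.3, -0.2]
width: 0.042
finger_force: 0.0
```

Call:
{"op": "carry_out", "data": {
  "commands": [
    [0, 0, 0, 0, 0, 0.1],
    [0, 0, 0, 0, 0, 0.2],
    [0, 0, 0, 0, 0, 0.3],
    [0, 0, 0, 0, 0, 0.4],
    [0, 0, 0, 0, 0, 0.51]
  ]
}}

```text
time: 2.6
tool_pos: [0.6518, -0.0375, 0.2545]
ee_rot: [-3.14, -0.001, 1.859]
wrist_force: [-0.4, 0.9, 0.5]
width: 0.0419
finger_force: 0.0
```

```bash
python3 - <<'E'
from bench import *
from h import *
go(get_obs(),[.6495,-.0368,.20],106.7)
s=snapshot("side");H=hsv(s);P=cloud(s);T=snapshot("top");
cv2.imwrite("pics/a.png",cv2.resize(s["img"][150:300,180:400][:,:,::-1],(800,545)))
E
```

```text
shift [ 0.0013 -0.0019  0.0545] rot [-0.0014 -0.0008 -0.003 ] | tcp [ 0.6518 -0.0375  0.2545] yaw [-179.9   -0.   106.5] F [-0.4  0.9  0.5] w 0.0419 q6 -0.43 t 2.6
```

View pics/a.png

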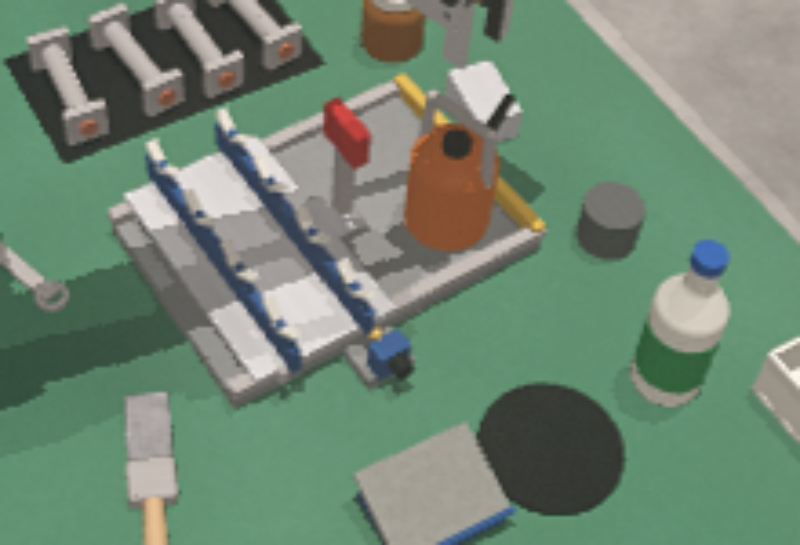

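The fingers hang above the handle at (475,40) in the crop. Next: descend, grip, lift.

Call:
{"op": "carry_out", "data": {
  "commands": [
    [0.001, -0.002, 0.03, 0, 0, 0],
    [0.001, -0.002, 0.06, 0, 0, 0],
    [0.001, -0.002, 0.085, 0, 0, 0],
    [0.001, -0.002, 0.105, 0, 0, 0],
    [0.001, -0.002, 0.105, 0, 0, 0]
  ]
}}

```text
time: 3.2
tool_pos: [0.6474, -0.0367, 0.1457]
ee_rot: [-3.134, -0.004, 1.866]
wrist_force: [-0.4, 0.7, -0.6]
width: 0.0422
finger_force: 0.0
```

Call:
{"op": "carry_out", "data": {
  "commands": [
    [0, 0, 0, 0, 0, 0],
    [0, 0, 0, 0, 0, 0],
    [0, 0, 0, 0, 0, 0],
    [0, 0, 0, 0, 0, 0],
    [0, 0, 0, 0, 0, 0]
  ],
  "jaw": 0
}}

```text
time: 3.7
tool_pos: [0.6504, -0.0371, 0.1518]
ee_rot: [3.139, 0.001, 1.864]
wrist_force: [-0.1, 0.6, 2.3]
width: 0.011
finger_force: 30.0
```

Call:
{"op": "carry_out", "data": {
  "commands": [
    [0, 0, -0.002, 0, 0, 0],
    [0, 0, -0.005, 0, 0, 0],
    [0, 0, -0.01, 0, 0, 0],
    [0, 0, -0.018, 0, 0, 0],
    [0, 0, -0.025, 0, 0, 0]
  ]
}}

```text
time: 4.2
tool_pos: [0.6497, -0.037, 0.1757]
ee_rot: [-3.141, -0.0, 1.864]
wrist_force: [0.1, -0.3, -4.4]
width: 0.0111
finger_force: 30.0
```

```bash
python3 - <<'E'
from bench import *
from h import *
o=get_obs();go(o,[.601,-.2863,.27],106.7);go(o,[.601,-.2863,.27],177)
for n in("top","side"):
    s=snapshot(n);P=cloud(s);m=(s["range_z"]>0)&(P[...,0]>.45)&(P[...,0]<.62)&(abs(P[...,1])<.06)&(P[...,2]>.157);print(n,rect(P[m]))
    H=hsv(s);m=(H[...,0]>5)&(H[...,0]<18)&(H[...,1]>150)&(abs(P[...,0]-.65)<.06)&(abs(P[...,1]+.037)<.06)
    print(rect(P[m]),np.percentile(P[m][:,2],[1,98]))
E
```

```text
shift [-0.2245 -0.1187 -0.0943] rot [-0.0004 -0.0004  0.0016] | tcp [ 0.6497 -0.037   0.1757] yaw [-180.    -0.   106.8] F [ 0.1 -0.3 -4.4] w 0.0111 q6 -0.44 t 4.2
shift [-0.2245 -0.1187 -0.0943] rot [-2.0000e-04 -6.0000e-04 -1.2254e+00] | tcp [ 0.6497 -0.037   0.1757] yaw [-180.    -0.   106.8] F [ 0.1 -0.3 -4.4] w 0.0111 q6 -0.44 t 4.2
top (array([535.,  -7.]), array([170. , 106.1]), -0.0)
(array([645.2, -16.1]), array([82.6, 34.4]), 10.5) [0.10707133 0.15276443]
side (array([535.,  -9.]), array([169.9, 101.7]), -0.0)
(array([644.7, -46.5]), array([81.7, 67.9]), -40.5) [0.0513628  0.15188431]
```

The can is held (4.9 N). Lift, carry and turn the spout away from the spray bottle.

Call:
{"op": "carry_out", "data": {
  "commands": [
    [0, 0, -0.015, 0, 0, 0],
    [0, 0, -0.035, 0, 0, 0],
    [0, 0, -0.06, 0, 0, 0],
    [0, 0, -0.08, 0, 0, 0],
    [0, 0, -0.09, 0, 0, 0]
  ]
}}

```text
time: 4.8
tool_pos: [0.6505, -0.0371, 0.2693]
ee_rot: [3.137, 0.002, 1.864]
wrist_force: [0.8, -1.3, -5.1]
width: 0.0111
finger_force: 30.0
```

Call:
{"op": "carry_out", "data": {
  "commands": [
    [-0.01, -0.005, 0, 0, 0, 0],
    [-0.03, -0.015, 0, 0, 0, 0],
    [-0.055, -0.028, 0, 0, 0, 0],
    [-0.083, -0.044, 0, 0, 0, 0],
    [-0.111, -0.059, 0, 0, 0, 0]
  ]
}}

```text
time: 5.3
tool_pos: [0.6241, -0.162, 0.2635]
ee_rot: [-3.138, -0.002, 1.864]
wrist_force: [0.5, -1.3, -5.2]
width: 0.0112
finger_force: 30.0
```

Call:
{"op": "carry_out", "data": {
  "commands": [
    [-0.028, -0.015, 0, 0, 0, 0],
    [-0.055, -0.029, 0, 0, 0, 0],
    [-0.08, -0.042, 0, 0, 0, 0],
    [-0.1, -0.053, 0, 0, 0, 0],
    [-0.113, -0.06, 0, 0, 0, 0]
  ]
}}

```text
time: 5.8
tool_pos: [0.599, -0.2885, 0.2633]
ee_rot: [-3.139, -0.002, 1.861]
wrist_force: [-0.1, -0.6, -4.4]
width: 0.0105
finger_force: 30.0
```

Call:
{"op": "carry_out", "data": {
  "commands": [
    [0, 0, 0, 0, 0, -0.07],
    [0, 0, 0, 0, 0, -0.19],
    [0, 0, 0, 0, 0, -0.33],
    [0, 0, 0, 0, 0, -0.47],
    [0, 0, 0, 0, 0, -0.61]
  ]
}}

```text
time: 6.3
tool_pos: [0.6001, -0.2857, 0.2642]
ee_rot: [-3.142, -0.002, 2.48]
wrist_force: [0.1, -0.2, -5.9]
width: 0.0109
finger_force: 30.0
```

Call:
{"op": "carry_out", "data": {
  "commands": [
    [0, 0, 0, 0, 0, -0.14],
    [0, 0, 0, 0, 0, -0.28],
    [0, 0, 0, 0, 0, -0.42],
    [0, 0, 0, 0, 0, -0.54],
    [0, 0, 0, 0, 0, -0.61]
  ]
}}

```text
time: 6.8
tool_pos: [0.6002, -0.2857, 0.2642]
ee_rot: [3.14, -0.002, 3.088]
wrist_force: [0.9, 0.3, -5.9]
width: 0.0112
finger_force: 30.0
```

```bash
python3 - <<'E'
from bench import *
from h import *
o=get_obs();go(o,[.601,-.2863,.151+.006-.02],177)
E
```

```text
shift [-0.0011 -0.0007  0.1272] rot [ 0.0013 -0.0019 -0.0013] | tcp [ 0.6002 -0.2857  0.2642] yaw [ 1.799e+02 -1.000e-01  1.769e+02] F [ 0.9  0.3 -5.9] w 0.0112 q6 -2.05 t 6.8
```

Call:
{"op": "carry_out", "data": {
  "commands": [
    [0, -0.001, 0.03, 0, 0, 0],
    [0, -0.001, 0.06, 0, 0, 0],
    [0, -0.001, 0.09, 0, 0, 0],
    [0, -0.001, 0.108, 0, 0, 0],
    [0, -0.001, 0.118, 0, 0, 0]
  ]
}}

```text
time: 7.3
tool_pos: [0.5988, -0.2859, 0.1433]
ee_rot: [3.138, -0.006, 3.084]
wrist_force: [-0.4, -0.8, -5.0]
width: 0.0112
finger_force: 30.0
```

Call:
{"op": "carry_out", "data": {
  "commands": [
    [0, 0, 0.003, 0, 0, 0],
    [0, 0, 0.005, 0, 0, 0],
    [0, 0, 0.007, 0, 0, 0],
    [0, 0, 0.008, 0, 0, 0],
    [0, 0, 0.008, 0, 0, 0]
  ]
}}

```text
time: 7.8
tool_pos: [0.6008, -0.287, 0.1403]
ee_rot: [-3.141, 0.001, 3.084]
wrist_force: [-0.1, 0.2, -5.7]
width: 0.0113
finger_force: 30.0
```

```bash
python3 - <<'E'
from bench import *
from h import *
o=get_obs();go(o,[.601,-.2863,.1378],177)
s=snapshot("side");P=cloud(s);H=hsv(s)
m=(H[...,0]>5)&(H[...,0]<18)&(H[...,1]>150)&(abs(P[...,0]-.6)<.07)&(abs(P[...,1]+.287)<.07);print(rect(P[m]),np.percentile(P[m][:,2],[1,98]))
E
```

```text
shift [-0.0001  0.0008  0.0025] rot [-0.0005  0.0013 -0.0054] | tcp [ 0.6008 -0.287   0.1403] yaw [-1.800e+02  1.000e-01  1.767e+02] F [-0.1  0.2 -5.7] w 0.0113 q6 -2.04 t 7.8
(array([ 591.9, -295.6]), array([83.2, 68.4]), -55.8) [0.01128234 0.11490171]
```

Call:
{"op": "carry_out", "data": {
  "commands": [
    [0, 0, 0.001, 0, 0, 0],
    [0, 0, 0.002, 0, 0, 0],
    [0, 0, 0.003, 0, 0, 0],
    [0, 0, 0.003, 0, 0, 0],
    [0, 0, 0.003, 0, 0, 0]
  ]
}}

```text
time: 8.35
tool_pos: [0.6011, -0.2875, 0.1379]
ee_rot: [-3.14, 0.002, 3.084]
wrist_force: [-0.0, -1.8, 0.6]
width: 0.0114
finger_force: 30.0
```

Call:
{"op": "carry_out", "data": {
  "commands": [
    [0, 0, 0, 0, 0, 0],
    [0, 0, 0, 0, 0, 0],
    [0, 0, 0, 0, 0, 0],
    [0, 0, 0, 0, 0, 0],
    [0, 0, 0, 0, 0, 0]
  ],
  "jaw": 0.45
}}

```text
time: 8.85
tool_pos: [0.6005, -0.2867, 0.1364]
ee_rot: [3.141, -0.0, 3.084]
wrist_force: [-0.2, 0.0, 0.2]
width: 0.0422
finger_force: 0.0
```

Call:
{"op": "carry_out", "data": {
  "commands": [
    [0, 0, -0.02, 0, 0, 0],
    [0, 0, -0.05, 0, 0, 0],
    [0, 0, -0.08, 0, 0, 0],
    [0, 0, -0.11, 0, 0, 0],
    [0, 0, -0.14, 0, 0, 0]
  ]
}}

```text
time: 9.35
tool_pos: [0.6004, -0.2867, 0.2777]
ee_rot: [3.141, 0.0, 3.084]
wrist_force: [0.7, 0.2, -0.5]
width: 0.0421
finger_force: 0.0
```

```bash
cat >> h.py <<'E'
D=np.array([.4604,.0037]);DY=3.8
def sad(y,dx=0): # dock-frame point -> world xy
    a=np.radians(DY);return D+np.array([dx*np.cos(a)-y*np.sin(a),dx*np.sin(a)+y*np.cos(a)])
CAL={"top":np.array([.0006,-.0024,-.0009]),"side":np.array([-.0006,.0024,.0010])}
def spindles(snapshot,views=("top","side")):
    out={}
    for n in views:
        s=snapshot(n);P=cloud(s)+CAL[n];H=hsv(s);x,y,z=P[...,0],P[...,1],P[...,2]
        m=(s["range_z"]>0)&(x>.28)&(x<.72)&(y>.19)&(y<.41)&(z>.018)&(z<.06)&(H[...,1]<90)
        for b in blobs(m,60): print(n,b.sum(),*rect(P[b]),np.percentile(P[b][:,2],98).round(4))
E
python3 - <<'E'
from bench import *
from h import *
o=get_obs();go(o,[.61,.302,.27],93)
spindles(snapshot)
s=snapshot("side");cv2.imwrite("pics/b.png",cv2.resize(s["img"][150:330,220:420][:,:,::-1],(660,594)))
print([sad(y).round(4) for y in(-.108,-.036,.036,.108)])
E
```

```text
shift [0.0243 0.5883 0.0078] rot [ 2.0000e-04 -1.0000e-04  1.4608e+00] | tcp [ 0.6004 -0.2867  0.2777] yaw [180.    0.  176.7] F [ 0.7  0.2 -0.5] w 0.0421 q6 -2.04 t 9.3
top 473 [613.1 306.4] [134.8  43.8] -85.6 0.0502
top 465 [541.4 297.7] [134.9  44.1] -89.4 0.0497
top 477 [468.5 303.7] [134.9  44. ] -84.5 0.05
top 482 [389.3 300.1] [130.8  43. ] 86.3 0.0498
side 77 [620.5 260.3] [56.1 41.6] 81.1 0.05
side 181 [470. 297.] [128.2  45.2] -84.9 0.0489
side 130 [545.6 272.4] [92.7 43.3] 82.7 0.0488
side 228 [389.8 298.3] [133.   45.1] 86.0 0.049
[array([ 0.4676, -0.1041]), array([ 0.4628, -0.0322]), array([0.458 , 0.0396]), array([0.4532, 0.1115])]
```

View pics/b.png

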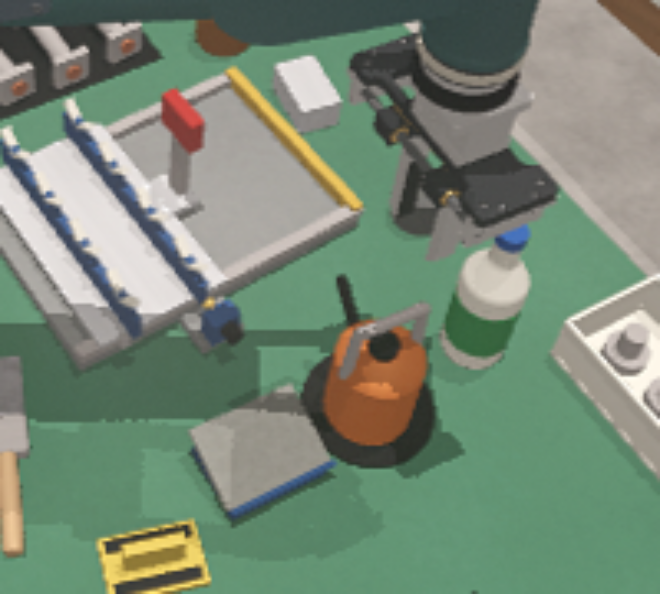

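The can stands upright on the mat (crop 375,390), clear of the spray bottle. Next the spindles.

Call:
{"op": "carry_out", "data": {
  "commands": [
    [0.003, 0.03, 0, 0, 0, 0],
    [0.006, 0.07, 0, 0, 0, 0],
    [0.008, 0.11, 0, 0, 0, 0],
    [0.008, 0.15, 0, 0, 0, 0],
    [0.008, 0.19, 0, 0, 0, 0]
  ],
  "jaw": 0.6
}}

```text
time: 10.0
tool_pos: [0.6026, -0.0951, 0.2738]
ee_rot: [3.141, -0.004, 3.083]
wrist_force: [0.1, 0.6, -0.4]
width: 0.0566
finger_force: 0.0
```

Call:
{"op": "carry_out", "data": {
  "commands": [
    [0.003, 0.04, 0, 0, 0, 0],
    [0.006, 0.08, 0, 0, 0, 0],
    [0.008, 0.12, 0, 0, 0, 0],
    [0.008, 0.16, 0, 0, 0, 0],
    [0.008, 0.2, 0, 0, 0, 0]
  ]
}}

```text
time: 10.5
tool_pos: [0.6062, 0.1049, 0.2739]
ee_rot: [-3.141, -0.004, 3.084]
wrist_force: [0.2, -0.3, 0.4]
width: 0.0567
finger_force: 0.0
```

Call:
{"op": "carry_out", "data": {
  "commands": [
    [0.002, 0.04, 0.01, 0, 0, 0.14],
    [0.004, 0.08, 0.02, 0, 0, 0.28],
    [0.006, 0.12, 0.03, 0, 0, 0.42],
    [0.007, 0.16, 0.04, 0, 0, 0.57],
    [0.008, 0.198, 0.05, 0, 0, 0.71]
  ]
}}

```text
time: 11.0
tool_pos: [0.6094, 0.303, 0.2233]
ee_rot: [-3.138, -0.002, 2.368]
wrist_force: [-0.4, 0.2, 0.6]
width: 0.0563
finger_force: 0.0
```

Call:
{"op": "carry_out", "data": {
  "commands": [
    [0, 0, 0.01, 0, 0, 0.14],
    [0, 0, 0.02, 0, 0, 0.28],
    [0, 0, 0.03, 0, 0, 0.42],
    [0, 0, 0.04, 0, 0, 0.57],
    [0, 0, 0.05, 0, 0, 0.71]
  ]
}}

```text
time: 11.5
tool_pos: [0.6093, 0.3012, 0.1731]
ee_rot: [-3.137, 0.001, 1.658]
wrist_force: [-0.5, 0.8, 0.6]
width: 0.0566
finger_force: 0.0
```

```bash
python3 - <<'E'
t=open("h.py").read()
t=t.replace("print(n,b.sum(),*rect(P[b]),np.percentile(P[b][:,2],98).round(4))","q=b&(z>.042);print(n,b.sum(),*(rect(P[q]) if q.sum()>8 else ['few']),np.percentile(P[b][:,2],98).round(4))")
open("h.py","w").write(t)
from bench import *
from h import *
spindles(snapshot)
go(get_obs(),[.613,.304,.10],94.4)
E
```

```text
top 182 [618.  245.7] [43.6 12.4] 4.0 0.0509
top 131 [542.2 236.9] [41.5  9.5] 1.3 0.05
top 90 [474.7 242.9] [43.3 11.5] 4.1 0.0503
side 233 [613.3 303.2] [132.8  42.1] -86.2 0.0498
side 238 [542.3 294.4] [134.9  42. ] -89.9 0.0492
side 247 [469.4 302.2] [132.2  42.3] -84.9 0.0495
side 249 [389.7 298.8] [134.4  42. ] 85.5 0.0514
shift [0.0029 0.0052 0.0716] rot [-0.0075  0.0022  0.0165] | tcp [0.6086 0.3008 0.1717] yaw [-1.796e+02  1.000e-01  9.530e+01] F [0.  0.2 0.2] w 0.0564 q6 0.28 t 11.6
```

Call:
{"op": "carry_out", "data": {
  "commands": [
    [0.003, 0.005, 0.03, 0, 0, 0.017],
    [0.003, 0.005, 0.07, 0, 0, 0.017],
    [0.003, 0.005, 0.11, 0, 0, 0.017],
    [0.003, 0.005, 0.145, 0, 0, 0.017],
    [0.003, 0.005, 0.161, 0, 0, 0.017]
  ]
}}

```text
time: 12.1
tool_pos: [0.612, 0.3036, 0.0099]
ee_rot: [-3.133, 0.003, 1.649]
wrist_force: [-0.3, -0.0, -0.3]
width: 0.0565
finger_force: 0.0
```

Call:
{"op": "carry_out", "data": {
  "commands": [
    [0, 0, 0, 0, 0, 0],
    [0, 0, 0, 0, 0, 0],
    [0, 0, 0, 0, 0, 0],
    [0, 0, 0, 0, 0, 0],
    [0, 0, 0, 0, 0, 0]
  ]
}}

```text
time: 12.6
tool_pos: [0.6163, 0.3054, 0.0175]
ee_rot: [3.138, -0.001, 1.647]
wrist_force: [0.9, -0.1, -0.9]
width: 0.0563
finger_force: 0.0
```

```bash
python3 - <<'E'
from bench import *
from h import *
go(get_obs(),[.613,.304,.008],94.1)
E
```

```text
shift [-0.0011 -0.0034  0.0095] rot [ 0.0032 -0.0011  0.0046] | tcp [0.6163 0.3054 0.0175] yaw [ 1.798e+02 -1.000e-01  9.440e+01] F [ 0.9 -0.1 -0.9] w 0.0563 q6 0.3 t 12.6
```

Call:
{"op": "carry_out", "data": {
  "commands": [
    [-0.001, -0.003, 0.004, 0, 0, 0],
    [-0.001, -0.003, 0.008, 0, 0, 0],
    [-0.001, -0.003, 0.009, 0, 0, 0],
    [-0.001, -0.003, 0.009, 0, 0, 0],
    [-0.001, -0.003, 0.009, 0, 0, 0]
  ]
}}

```text
time: 13.1
tool_pos: [0.6122, 0.3037, 0.0063]
ee_rot: [-3.141, 0.0, 1.647]
wrist_force: [0.6, 0.3, -0.0]
width: 0.0568
finger_force: 0.0
```

Call:
{"op": "carry_out", "data": {
  "commands": [
    [0, 0, 0, 0, 0, 0],
    [0, 0, 0, 0, 0, 0],
    [0, 0, 0, 0, 0, 0],
    [0, 0, 0, 0, 0, 0],
    [0, 0, 0, 0, 0, 0]
  ],
  "jaw": 0
}}

```text
time: 13.6
tool_pos: [0.6126, 0.3038, 0.0066]
ee_rot: [3.141, -0.0, 1.647]
wrist_force: [0.7, 0.1, -0.4]
width: 0.0236
finger_force: 30.0
```

Call:
{"op": "carry_out", "data": {
  "commands": [
    [0, 0, -0.01, 0, 0, 0],
    [0, 0, -0.03, 0, 0, 0],
    [0, 0, -0.06, 0, 0, 0],
    [0, 0, -0.1, 0, 0, 0],
    [0, 0, -0.14, 0, 0, 0]
  ]
}}

```text
time: 14.1
tool_pos: [0.6111, 0.3033, 0.1463]
ee_rot: [-3.138, 0.001, 1.647]
wrist_force: [1.2, -0.4, -3.4]
width: 0.0235
finger_force: 30.0
```

Call:
{"op": "carry_out", "data": {
  "commands": [
    [0, 0, -0.03, 0, 0, 0],
    [0, 0, -0.05, 0, 0, 0],
    [0, 0, -0.06, 0, 0, 0],
    [0, 0, -0.06, 0, 0, 0],
    [0, 0, -0.06, 0, 0, 0]
  ]
}}

```text
time: 14.6
tool_pos: [0.6116, 0.3035, 0.2045]
ee_rot: [-3.139, 0.001, 1.647]
wrist_force: [1.1, -0.6, -5.0]
width: 0.0234
finger_force: 30.0
```

```bash
python3 - <<'E'
from bench import *
from h import *
o=get_obs();a=sad(-.108)
go(o,[*a,.20],3.8)
E
```

```text
shift [-0.3954 -0.1746  0.0054] rot [-0.0017  0.0031  1.5805] | tcp [0.6116 0.3035 0.2045] yaw [-1.798e+02  1.000e-01  9.440e+01] F [ 1.1 -0.6 -5. ] w 0.0234 q6 0.3 t 14.6
```

Call:
{"op": "carry_out", "data": {
  "commands": [
    [-0.02, -0.009, 0, 0, 0, 0],
    [-0.05, -0.022, 0, 0, 0, 0],
    [-0.085, -0.037, 0, 0, 0, 0],
    [-0.12, -0.053, 0, 0, 0, 0],
    [-0.16, -0.07, 0, 0, 0, 0]
  ]
}}

```text
time: 15.1
tool_pos: [0.5528, 0.1379, 0.2036]
ee_rot: [-3.137, 0.0, 1.648]
wrist_force: [0.9, 0.2, -4.1]
width: 0.0237
finger_force: 30.0
```

Call:
{"op": "carry_out", "data": {
  "commands": [
    [-0.035, -0.015, 0, 0, 0, 0],
    [-0.07, -0.03, 0, 0, 0, 0],
    [-0.1, -0.043, 0, 0, 0, 0],
    [-0.13, -0.057, 0, 0, 0, 0],
    [-0.16, -0.07, 0, 0, 0, 0]
  ]
}}

```text
time: 15.6
tool_pos: [0.4951, -0.027, 0.2041]
ee_rot: [-3.137, -0.001, 1.647]
wrist_force: [0.1, -0.0, -4.2]
width: 0.0231
finger_force: 30.0
```

Call:
{"op": "carry_out", "data": {
  "commands": [
    [-0.025, -0.012, 0, 0, 0, 0.14],
    [-0.045, -0.02, 0, 0, 0, 0.28],
    [-0.06, -0.027, 0, 0, 0, 0.42],
    [-0.07, -0.032, 0, 0, 0, 0.56],
    [-0.075, -0.035, 0, 0, 0, 0.7]
  ]
}}

```text
time: 16.1
tool_pos: [0.4662, -0.1041, 0.2041]
ee_rot: [-3.137, 0.002, 0.939]
wrist_force: [0.2, 0.4, -4.4]
width: 0.023
finger_force: 30.0
```

Call:
{"op": "carry_out", "data": {
  "commands": [
    [0, 0, 0, 0, 0, 0.14],
    [0, 0, 0, 0, 0, 0.28],
    [0, 0, 0, 0, 0, 0.42],
    [0, 0, 0, 0, 0, 0.56],
    [0, 0, 0, 0, 0, 0.7]
  ]
}}

```text
time: 16.6
tool_pos: [0.4666, -0.103, 0.204]
ee_rot: [-3.139, 0.004, 0.241]
wrist_force: [-0.3, -0.2, -3.3]
width: 0.0234
finger_force: 30.0
```

Call:
{"op": "carry_out", "data": {
  "commands": [
    [0, 0, 0.03, 0, 0, 0.1],
    [0, 0, 0.05, 0, 0, 0.18],
    [0, 0, 0.06, 0, 0, 0.18],
    [0, 0, 0.06, 0, 0, 0.18],
    [0, 0, 0.06, 0, 0, 0.18]
  ]
}}

```text
time: 17.1
tool_pos: [0.4678, -0.1034, 0.1465]
ee_rot: [-3.141, 0.0, 0.068]
wrist_force: [-0.2, 0.4, -4.4]
width: 0.0234
finger_force: 30.0
```

```bash
python3 - <<'E'
from bench import *
from h import *
o=get_obs();go(o,[*sad(-.108),.075],3.8)
for n in("top","side"):
    s=snapshot(n);P=cloud(s)+CAL[n];x,y,z=P[...,0],P[...,1],P[...,2]
    for zl,zh in((.085,.1),):
        m=(s["range_z"]>0)&(x>.40)&(x<.53)&(abs(y)<.14)&(z>zl)&(z<zh)
        for b in blobs(m,8):
            p=P[b];d=(p[:,:2]-D)@np.array([[np.cos(.0663),-np.sin(.0663)],[np.sin(.0663),np.cos(.0663)]]);print(n,b.sum(),"dock",d.mean(0).round(4))
E
```

```text
shift [-0.0003  0.0007  0.0715] rot [-0.0003  0.0002  0.0016] | tcp [ 0.4678 -0.1034  0.1465] yaw [-180.     0.     3.9] F [-0.2  0.4 -4.4] w 0.0234 q6 1.17 t 17.1
top 20 dock [ 0.0391 -0.0191]
top 17 dock [0.0387 0.09  ]
top 19 dock [0.0383 0.0529]
top 19 dock [0.0388 0.017 ]
top 16 dock [0.0394 0.1266]
top 21 dock [-0.0393 -0.0527]
top 22 dock [-0.0377  0.0534]
top 19 dock [-0.0388  0.018 ]
top 16 dock [-0.0391 -0.0192]
top 21 dock [-0.0396  0.1243]
top 18 dock [-0.0388  0.0892]
side 10 dock [0.0396 0.1274]
side 13 dock [-0.0385  0.125 ]
side 12 dock [0.0386 0.0532]
side 13 dock [-0.0387  0.0544]
side 8 dock [-0.0387  0.0167]
side 16 dock [-0.0395 -0.0187]
side 12 dock [ 0.0384 -0.1255]
side 10 dock [-0.0398 -0.1272]
```

Dock frame checks to ~1 mm (rails ±39, notch edges as expected). Lower.

Call:
{"op": "carry_out", "data": {
  "commands": [
    [0, 0.001, 0.02, 0, 0, 0],
    [0, 0.001, 0.04, 0, 0, 0],
    [0, 0.001, 0.055, 0, 0, 0],
    [0, 0.001, 0.062, 0, 0, 0],
    [0, 0.001, 0.062, 0, 0, 0]
  ]
}}

```text
time: 17.7
tool_pos: [0.4677, -0.1043, 0.0843]
ee_rot: [-3.141, 0.001, 0.067]
wrist_force: [0.4, 0.3, -3.8]
width: 0.0232
finger_force: 30.0
```

Call:
{"op": "carry_out", "data": {
  "commands": [
    [0, 0, 0.003, 0, 0, 0],
    [0, 0, 0.006, 0, 0, 0],
    [0, 0, 0.009, 0, 0, 0],
    [0, 0, 0.01, 0, 0, 0],
    [0, 0, 0.01, 0, 0, 0]
  ]
}}

```text
time: 18.2
tool_pos: [0.4679, -0.1044, 0.0746]
ee_rot: [-3.141, -0.0, 0.067]
wrist_force: [0.7, 1.1, -3.8]
width: 0.0232
finger_force: 30.0
```

```bash
python3 - <<'E'
from bench import *
from h import *
o=get_obs();go(o,[*sad(-.108),.0736],3.8)
E
```

```text
shift [-0.0004 -0.0003  0.001 ] rot [-0.0001 -0.0002  0.0006] | tcp [ 0.4679 -0.1044  0.0746] yaw [-180.    -0.     3.8] F [ 0.7  1.1 -3.8] w 0.0232 q6 1.17 t 18.2
```

Call:
{"op": "carry_out", "data": {
  "commands": [
    [0, 0, 0.001, 0, 0, 0],
    [0, 0, 0.001, 0, 0, 0],
    [0, 0, 0.001, 0, 0, 0],
    [0, 0, 0.001, 0, 0, 0],
    [0, 0, 0.001, 0, 0, 0]
  ],
  "jaw": 0.5
}}

```text
time: 18.7
tool_pos: [0.4682, -0.1045, 0.0739]
ee_rot: [3.141, -0.001, 0.067]
wrist_force: [-0.2, 0.4, 0.4]
width: 0.0472
finger_force: 0.0
```

Call:
{"op": "carry_out", "data": {
  "commands": [
    [0, 0, -0.02, 0, 0, 0],
    [0, 0, -0.05, 0, 0, 0],
    [0, 0, -0.08, 0, 0, 0],
    [0, 0, -0.11, 0, 0, 0],
    [0, 0, -0.13, 0, 0, 0]
  ]
}}

```text
time: 19.2
tool_pos: [0.4686, -0.1047, 0.2062]
ee_rot: [3.14, -0.003, 0.067]
wrist_force: [0.3, 0.2, -0.5]
width: 0.0471
finger_force: 0.0
```

Call:
{"op": "carry_out", "data": {
  "commands": [
    [0.01, -0.03, 0, 0, 0, 0],
    [0.02, -0.07, 0, 0, 0, 0],
    [0.03, -0.11, 0, 0, 0, 0],
    [0.04, -0.15, 0, 0, 0, 0],
    [0.05, -0.19, 0, 0, 0, 0]
  ],
  "jaw": 0.6
}}

```text
time: 19.7
tool_pos: [0.5053, 0.0901, 0.2037]
ee_rot: [3.142, -0.001, 0.067]
wrist_force: [1.1, -1.3, -0.7]
width: 0.0564
finger_force: 0.0
```

Call:
{"op": "carry_out", "data": {
  "commands": [
    [0.01, -0.04, 0, 0, 0, -0.14],
    [0.02, -0.08, 0, 0, 0, -0.28],
    [0.03, -0.12, 0, 0, 0, -0.42],
    [0.04, -0.16, 0, 0, 0, -0.56],
    [0.05, -0.2, 0, 0, 0, -0.7]
  ]
}}

```text
time: 20.2
tool_pos: [0.5417, 0.2932, 0.2035]
ee_rot: [3.141, -0.0, 0.773]
wrist_force: [0.0, -0.4, 0.4]
width: 0.0564
finger_force: 0.0
```

Call:
{"op": "carry_out", "data": {
  "commands": [
    [0, 0, 0, 0, 0, -0.14],
    [0, 0, 0, 0, 0, -0.28],
    [0, 0, 0, 0, 0, -0.42],
    [0, 0, 0, 0, 0, -0.56],
    [0, 0, 0, 0, 0, -0.7]
  ]
}}

```text
time: 20.7
tool_pos: [0.5417, 0.2915, 0.2034]
ee_rot: [-3.142, 0.0, 1.473]
wrist_force: [0.6, 1.0, -0.0]
width: 0.0562
finger_force: 0.0
```

Call:
{"op": "carry_out", "data": {
  "commands": [
    [0, 0, 0.03, 0, 0, -0.1],
    [0, 0, 0.06, 0, 0, -0.1],
    [0, 0, 0.08, 0, 0, -0.1],
    [0, 0, 0.08, 0, 0, -0.1],
    [0, 0, 0.08, 0, 0, -0.1]
  ]
}}

```text
time: 21.2
tool_pos: [0.5417, 0.2914, 0.1237]
ee_rot: [-3.141, -0.0, 1.567]
wrist_force: [0.2, 0.4, 0.7]
width: 0.0564
finger_force: 0.0
```

```bash
python3 - <<'E'
from bench import *
from h import *
spindles(snapshot)
go(get_obs(),[.5418,.296,.0066],90.4)
s=snapshot("side");cv2.imwrite("pics/c.png",cv2.resize(s["img"][110:290,180:380][:,:,::-1],(660,594)))
E
```

```text
top 171 [542.4 236.7] [41.6  9.6] 1.1 0.0507
top 60 [474.8 242. ] [42.9 11.5] 4.8 0.0511
top 190 [458.4 333.5] [70.6 31.7] 85.2 0.0491
side 239 [541.2 296.5] [132.8  42.5] 89.9 0.0502
side 244 [469.5 302.5] [135.2  42.4] -84.8 0.0496
side 247 [388.8 300.5] [134.8  42.7] 85.4 0.0498
shift [ 0.004  -0.0012  0.1189] rot [ 0.0031 -0.0014 -0.011 ] | tcp [0.5427 0.2919 0.1255] yaw [ 1.798e+02 -1.000e-01  8.980e+01] F [-0.5  0.3 -0.2] w 0.0563 q6 0.41 t 21.3
```

View pics/c.png

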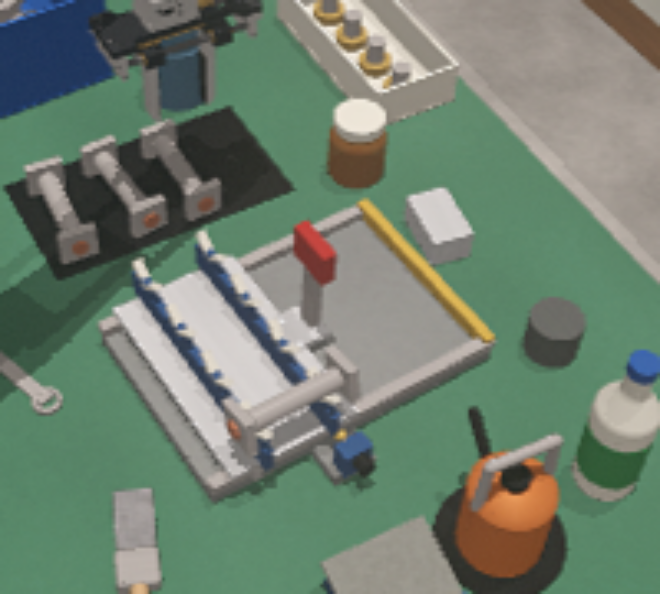

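Spindle 1 is seated in the end saddle, flanges outside both rails (crop 290,400).

Call:
{"op": "carry_out", "data": {
  "commands": [
    [0.004, -0.001, 0.03, 0, 0, -0.011],
    [0.004, -0.001, 0.06, 0, 0, -0.011],
    [0.004, -0.001, 0.09, 0, 0, -0.011],
    [0.004, -0.001, 0.108, 0, 0, -0.011],
    [0.004, -0.001, 0.112, 0, 0, -0.011]
  ]
}}

```text
time: 21.85
tool_pos: [0.5396, 0.295, 0.0098]
ee_rot: [-3.139, 0.001, 1.578]
wrist_force: [-0.1, 0.7, -0.3]
width: 0.0565
finger_force: 0.0
```

Call:
{"op": "carry_out", "data": {
  "commands": [
    [0, 0, 0, 0, 0, 0],
    [0, 0, 0, 0, 0, 0],
    [0, 0, 0, 0, 0, 0],
    [0, 0, 0, 0, 0, 0],
    [0, 0, 0, 0, 0, 0]
  ]
}}

```text
time: 22.35
tool_pos: [0.5411, 0.2956, 0.0124]
ee_rot: [3.14, -0.001, 1.578]
wrist_force: [-0.1, 0.1, -0.3]
width: 0.0564
finger_force: 0.0
```

Call:
{"op": "carry_out", "data": {
  "commands": [
    [0, 0, 0.003, 0, 0, 0],
    [0, 0, 0.0055, 0, 0, 0],
    [0, 0, 0.0055, 0, 0, 0],
    [0, 0, 0.0055, 0, 0, 0],
    [0, 0, 0.0055, 0, 0, 0]
  ]
}}

```text
time: 22.85
tool_pos: [0.5406, 0.2954, 0.0059]
ee_rot: [-3.141, -0.0, 1.578]
wrist_force: [-0.2, 0.8, 0.4]
width: 0.0567
finger_force: 0.0
```

Call:
{"op": "carry_out", "data": {
  "commands": [
    [0, 0, 0, 0, 0, 0],
    [0, 0, 0, 0, 0, 0],
    [0, 0, 0, 0, 0, 0],
    [0, 0, 0, 0, 0, 0],
    [0, 0, 0, 0, 0, 0]
  ],
  "jaw": 0
}}

```text
time: 23.35
tool_pos: [0.5408, 0.2954, 0.006]
ee_rot: [3.141, -0.0, 1.578]
wrist_force: [0.6, 0.2, -0.6]
width: 0.023
finger_force: 30.0
```

Call:
{"op": "carry_out", "data": {
  "commands": [
    [0, 0, -0.01, 0, 0, 0],
    [0, 0, -0.03, 0, 0, 0],
    [0, 0, -0.06, 0, 0, 0],
    [0, 0, -0.1, 0, 0, 0],
    [0, 0, -0.14, 0, 0, 0]
  ]
}}

```text
time: 23.85
tool_pos: [0.5395, 0.2949, 0.146]
ee_rot: [-3.138, 0.001, 1.578]
wrist_force: [0.9, -0.1, -4.7]
width: 0.0234
finger_force: 30.0
```

Call:
{"op": "carry_out", "data": {
  "commands": [
    [-0.02, -0.005, -0.03, 0, 0, 0],
    [-0.05, -0.012, -0.05, 0, 0, 0],
    [-0.08, -0.02, -0.06, 0, 0, 0],
    [-0.115, -0.028, -0.06, 0, 0, 0],
    [-0.15, -0.037, -0.06, 0, 0, 0]
  ]
}}

```text
time: 24.35
tool_pos: [0.5039, 0.144, 0.2062]
ee_rot: [-3.141, 0.0, 1.578]
wrist_force: [0.8, -0.0, -4.8]
width: 0.0237
finger_force: 30.0
```

Call:
{"op": "carry_out", "data": {
  "commands": [
    [-0.04, -0.01, 0, 0, 0, 0.14],
    [-0.08, -0.02, 0, 0, 0, 0.28],
    [-0.12, -0.03, 0, 0, 0, 0.42],
    [-0.15, -0.038, 0, 0, 0, 0.56],
    [-0.178, -0.044, 0, 0, 0, 0.7]
  ]
}}

```text
time: 24.85
tool_pos: [0.4605, -0.0345, 0.2057]
ee_rot: [-3.14, 0.001, 0.871]
wrist_force: [1.0, -0.5, -5.0]
width: 0.0233
finger_force: 30.0
```

Call:
{"op": "carry_out", "data": {
  "commands": [
    [0, 0, 0, 0, 0, 0.14],
    [0, 0, 0, 0, 0, 0.28],
    [0, 0, 0, 0, 0, 0.42],
    [0, 0, 0, 0, 0, 0.56],
    [0, 0, 0, 0, 0, 0.7]
  ]
}}

```text
time: 25.35
tool_pos: [0.4611, -0.033, 0.2055]
ee_rot: [-3.141, 0.001, 0.172]
wrist_force: [-0.4, 0.9, -3.8]
width: 0.0233
finger_force: 30.0
```

Call:
{"op": "carry_out", "data": {
  "commands": [
    [0, 0, 0.02, 0, 0, 0.112],
    [0, 0, 0.045, 0, 0, 0.112],
    [0, 0, 0.06, 0, 0, 0.112],
    [0, 0, 0.06, 0, 0, 0.112],
    [0, 0, 0.06, 0, 0, 0.112]
  ]
}}

```text
time: 25.85
tool_pos: [0.4616, -0.0331, 0.146]
ee_rot: [-3.141, 0.001, 0.066]
wrist_force: [-0.4, -0.1, -4.3]
width: 0.0232
finger_force: 30.0
```

```bash
python3 - <<'E'
from bench import *
from h import *
o=get_obs();go(o,[*sad(-.036),.0740],3.8)
E
```

```text
shift [ 0.0013 -0.0007  0.072 ] rot [-0.0004  0.0008 -0.0005] | tcp [ 0.4616 -0.0331  0.146 ] yaw [-180.     0.     3.8] F [-0.4 -0.1 -4.3] w 0.0232 q6 1.31 t 25.9
```

Call:
{"op": "carry_out", "data": {
  "commands": [
    [0.001, -0.001, 0.02, 0, 0, 0],
    [0.001, -0.001, 0.04, 0, 0, 0],
    [0.001, -0.001, 0.055, 0, 0, 0],
    [0.001, -0.001, 0.062, 0, 0, 0],
    [0.001, -0.001, 0.062, 0, 0, 0]
  ]
}}

```text
time: 26.35
tool_pos: [0.4627, -0.0321, 0.084]
ee_rot: [-3.141, 0.001, 0.066]
wrist_force: [-0.1, -0.5, -3.8]
width: 0.0233
finger_force: 30.0
```

Call:
{"op": "carry_out", "data": {
  "commands": [
    [0, 0, 0.003, 0, 0, 0],
    [0, 0, 0.006, 0, 0, 0],
    [0, 0, 0.009, 0, 0, 0],
    [0, 0, 0.01, 0, 0, 0],
    [0, 0, 0.01, 0, 0, 0]
  ]
}}

```text
time: 26.85
tool_pos: [0.4628, -0.032, 0.0739]
ee_rot: [-3.141, 0.0, 0.066]
wrist_force: [-0.4, -1.0, -3.8]
width: 0.0234
finger_force: 30.0
```

Call:
{"op": "carry_out", "data": {
  "commands": [
    [0, 0, 0, 0, 0, 0],
    [0, 0, 0, 0, 0, 0],
    [0, 0, 0, 0, 0, 0],
    [0, 0, 0, 0, 0, 0],
    [0, 0, 0, 0, 0, 0]
  ],
  "jaw": 0.5
}}

```text
time: 27.35
tool_pos: [0.4631, -0.0322, 0.0744]
ee_rot: [3.141, -0.001, 0.066]
wrist_force: [0.2, 0.4, 0.0]
width: 0.0469
finger_force: 0.0
```

Call:
{"op": "carry_out", "data": {
  "commands": [
    [0, 0, -0.02, 0, 0, 0],
    [0, 0, -0.05, 0, 0, 0],
    [0, 0, -0.08, 0, 0, 0],
    [0, 0, -0.11, 0, 0, 0],
    [0, 0, -0.13, 0, 0, 0]
  ]
}}

```text
time: 27.85
tool_pos: [0.4636, -0.0322, 0.2067]
ee_rot: [3.141, -0.003, 0.066]
wrist_force: [-0.5, -0.2, 0.1]
width: 0.047
finger_force: 0.0
```

Call:
{"op": "carry_out", "data": {
  "commands": [
    [0.003, -0.03, 0, 0, 0, 0],
    [0.006, -0.065, 0, 0, 0, 0],
    [0.009, -0.1, 0, 0, 0, 0],
    [0.012, -0.13, 0, 0, 0, 0],
    [0.014, -0.16, 0, 0, 0, 0]
  ],
  "jaw": 0.6
}}

```text
time: 28.35
tool_pos: [0.4663, 0.1298, 0.2041]
ee_rot: [-3.142, -0.001, 0.066]
wrist_force: [1.0, -0.4, -0.0]
width: 0.0562
finger_force: 0.0
```

Call:
{"op": "carry_out", "data": {
  "commands": [
    [0.003, -0.035, 0, 0, 0, -0.14],
    [0.006, -0.07, 0, 0, 0, -0.28],
    [0.009, -0.105, 0, 0, 0, -0.42],
    [0.012, -0.14, 0, 0, 0, -0.56],
    [0.014, -0.174, 0, 0, 0, -0.7]
  ]
}}

```text
time: 28.85
tool_pos: [0.4688, 0.3046, 0.204]
ee_rot: [3.141, -0.0, 0.772]
wrist_force: [0.2, -0.4, 0.5]
width: 0.0565
finger_force: 0.0
```

Call:
{"op": "carry_out", "data": {
  "commands": [
    [0, 0, 0, 0, 0, -0.14],
    [0, 0, 0, 0, 0, -0.28],
    [0, 0, 0, 0, 0, -0.42],
    [0, 0, 0, 0, 0, -0.56],
    [0, 0, 0, 0, 0, -0.7]
  ]
}}

```text
time: 29.35
tool_pos: [0.4688, 0.3031, 0.2039]
ee_rot: [-3.142, 0.0, 1.472]
wrist_force: [-0.9, -0.1, 0.9]
width: 0.0565
finger_force: 0.0
```

Call:
{"op": "carry_out", "data": {
  "commands": [
    [0, 0, 0.03, 0, 0, -0.14],
    [0, 0, 0.06, 0, 0, -0.19],
    [0, 0, 0.08, 0, 0, -0.19],
    [0, 0, 0.08, 0, 0, -0.19],
    [0, 0, 0.08, 0, 0, -0.19]
  ]
}}

```text
time: 29.85
tool_pos: [0.4689, 0.3031, 0.1243]
ee_rot: [-3.142, -0.0, 1.656]
wrist_force: [1.1, -0.5, 0.2]
width: 0.0565
finger_force: 0.0
```

```bash
python3 - <<'E'
from bench import *
from h import *
spindles(snapshot)
go(get_obs(),[.469,.3025,.0062],95.3)
E
```

```text
top 233 [475.1 242.9] [37.2 35.7] -36.3 0.0491
top 117 [386.  241.3] [39.8 12.9] -3.3 0.0506
top 87 [378.8 358.9] [14. 11.] 0.1 0.0507
side 246 [469.1 301.9] [136.   42.3] -85.3 0.0501
side 254 [388.4 299.5] [136.9  44.5] 86.1 0.0488
shift [-0.0012 -0.0013  0.1197] rot [ 0.003  -0.0013 -0.0076] | tcp [0.4698 0.3036 0.1259] yaw [ 1.798e+02 -1.000e-01  9.490e+01] F [0.5 0.7 0.7] w 0.0565 q6 0.39 t 29.9
```

Call:
{"op": "carry_out", "data": {
  "commands": [
    [-0.001, -0.001, 0.03, 0, 0, -0.007],
    [-0.001, -0.001, 0.06, 0, 0, -0.007],
    [-0.001, -0.001, 0.09, 0, 0, -0.007],
    [-0.001, -0.001, 0.108, 0, 0, -0.007],
    [-0.001, -0.001, 0.113, 0, 0, -0.007]
  ]
}}

```text
time: 30.45
tool_pos: [0.4674, 0.3016, 0.01]
ee_rot: [-3.14, 0.001, 1.663]
wrist_force: [0.9, 1.0, 0.4]
width: 0.0562
finger_force: 0.0
```

Call:
{"op": "carry_out", "data": {
  "commands": [
    [0, 0, 0.002, 0, 0, 0],
    [0, 0, 0.004, 0, 0, 0],
    [0, 0, 0.004, 0, 0, 0],
    [0, 0, 0.004, 0, 0, 0],
    [0, 0, 0.004, 0, 0, 0]
  ]
}}

```text
time: 30.95
tool_pos: [0.4684, 0.3022, 0.0079]
ee_rot: [3.14, -0.001, 1.663]
wrist_force: [0.5, 0.4, -0.9]
width: 0.0566
finger_force: 0.0
```

Call:
{"op": "carry_out", "data": {
  "commands": [
    [0, 0, 0, 0, 0, 0],
    [0, 0, 0, 0, 0, 0],
    [0, 0, 0, 0, 0, 0],
    [0, 0, 0, 0, 0, 0],
    [0, 0, 0, 0, 0, 0]
  ],
  "jaw": 0
}}

```text
time: 31.45
tool_pos: [0.4681, 0.302, 0.007]
ee_rot: [3.141, -0.0, 1.663]
wrist_force: [0.2, 0.1, 0.1]
width: 0.0234
finger_force: 30.0
```

Call:
{"op": "carry_out", "data": {
  "commands": [
    [0, 0, -0.01, 0, 0, 0],
    [0, 0, -0.03, 0, 0, 0],
    [0, 0, -0.06, 0, 0, 0],
    [0, 0, -0.1, 0, 0, 0],
    [0, 0, -0.14, 0, 0, 0]
  ]
}}

```text
time: 31.95
tool_pos: [0.4667, 0.3014, 0.1472]
ee_rot: [-3.138, 0.001, 1.663]
wrist_force: [1.2, 0.1, -4.4]
width: 0.0231
finger_force: 30.0
```

Call:
{"op": "carry_out", "data": {
  "commands": [
    [-0.02, -0.003, -0.03, 0, 0, 0],
    [-0.05, -0.007, -0.05, 0, 0, 0],
    [-0.08, -0.01, -0.06, 0, 0, 0],
    [-0.105, -0.013, -0.06, 0, 0, 0],
    [-0.13, -0.017, -0.06, 0, 0, 0]
  ]
}}

```text
time: 32.45
tool_pos: [0.4624, 0.1698, 0.2072]
ee_rot: [-3.141, -0.0, 1.663]
wrist_force: [0.4, -1.2, -3.8]
width: 0.0232
finger_force: 30.0
```

Call:
{"op": "carry_out", "data": {
  "commands": [
    [-0.03, -0.004, 0, 0, 0, 0.14],
    [-0.06, -0.008, 0, 0, 0, 0.28],
    [-0.09, -0.012, 0, 0, 0, 0.42],
    [-0.115, -0.015, 0, 0, 0, 0.56],
    [-0.131, -0.017, 0, 0, 0, 0.7]
  ]
}}

```text
time: 32.95
tool_pos: [0.4571, 0.0372, 0.2065]
ee_rot: [-3.14, 0.001, 0.955]
wrist_force: [0.2, 1.1, -4.5]
width: 0.0233
finger_force: 30.0
```

Call:
{"op": "carry_out", "data": {
  "commands": [
    [0, 0, 0, 0, 0, 0.14],
    [0, 0, 0, 0, 0, 0.28],
    [0, 0, 0, 0, 0, 0.42],
    [0, 0, 0, 0, 0, 0.56],
    [0, 0, 0, 0, 0, 0.7]
  ]
}}

```text
time: 33.45
tool_pos: [0.4572, 0.039, 0.2064]
ee_rot: [-3.141, 0.002, 0.257]
wrist_force: [-0.8, 0.1, -3.9]
width: 0.0235
finger_force: 30.0
```

Call:
{"op": "carry_out", "data": {
  "commands": [
    [0, 0, 0.02, 0, 0, 0.14],
    [0, 0, 0.045, 0, 0, 0.19],
    [0, 0, 0.06, 0, 0, 0.19],
    [0, 0, 0.06, 0, 0, 0.19],
    [0, 0, 0.06, 0, 0, 0.19]
  ]
}}

```text
time: 33.95
tool_pos: [0.4576, 0.039, 0.147]
ee_rot: [-3.141, 0.001, 0.073]
wrist_force: [0.1, -0.8, -4.3]
width: 0.0233
finger_force: 30.0
```

```bash
python3 - <<'E'
from bench import *
from h import *
o=get_obs();go(o,[*sad(.036),.0740],3.8)
E
```

```text
shift [ 0.0005 -0.0006  0.073 ] rot [-0.0002  0.001   0.0066] | tcp [0.4576 0.039  0.147 ] yaw [-1.8e+02  1.0e-01  4.2e+00] F [ 0.1 -0.8 -4.3] w 0.0233 q6 1.46 t 34.0
```

Call:
{"op": "carry_out", "data": {
  "commands": [
    [0.001, -0.001, 0.02, 0, 0, 0.006],
    [0.001, -0.001, 0.04, 0, 0, 0.006],
    [0.001, -0.001, 0.055, 0, 0, 0.006],
    [0.001, -0.001, 0.062, 0, 0, 0.006],
    [0.001, -0.001, 0.062, 0, 0, 0.006]
  ]
}}

```text
time: 34.45
tool_pos: [0.4588, 0.04, 0.085]
ee_rot: [-3.141, 0.001, 0.067]
wrist_force: [0.4, 1.0, -3.4]
width: 0.0235
finger_force: 30.0
```

Call:
{"op": "carry_out", "data": {
  "commands": [
    [0, 0, 0.003, 0, 0, 0],
    [0, 0, 0.006, 0, 0, 0],
    [0, 0, 0.009, 0, 0, 0],
    [0, 0, 0.01, 0, 0, 0],
    [0, 0, 0.01, 0, 0, 0]
  ]
}}

```text
time: 34.95
tool_pos: [0.4589, 0.04, 0.0748]
ee_rot: [-3.141, 0.0, 0.067]
wrist_force: [-0.1, 0.3, -4.7]
width: 0.0232
finger_force: 30.0
```

Call:
{"op": "carry_out", "data": {
  "commands": [
    [0, 0, 0, 0, 0, 0],
    [0, 0, 0, 0, 0, 0],
    [0, 0, 0, 0, 0, 0],
    [0, 0, 0, 0, 0, 0],
    [0, 0, 0, 0, 0, 0]
  ],
  "jaw": 0.5
}}

```text
time: 35.45
tool_pos: [0.4592, 0.04, 0.0754]
ee_rot: [3.142, -0.001, 0.067]
wrist_force: [-0.3, -0.3, -0.8]
width: 0.0468
finger_force: 0.0
```

Call:
{"op": "carry_out", "data": {
  "commands": [
    [0, 0, -0.02, 0, 0, 0],
    [0, 0, -0.05, 0, 0, 0],
    [0, 0, -0.08, 0, 0, 0],
    [0, 0, -0.11, 0, 0, 0],
    [0, 0, -0.13, 0, 0, 0]
  ]
}}

```text
time: 35.95
tool_pos: [0.4597, 0.04, 0.2077]
ee_rot: [3.141, -0.004, 0.067]
wrist_force: [0.3, 0.1, -0.3]
width: 0.0472
finger_force: 0.0
```

Call:
{"op": "carry_out", "data": {
  "commands": [
    [-0.005, -0.025, 0, 0, 0, 0],
    [-0.01, -0.05, 0, 0, 0, 0],
    [-0.015, -0.075, 0, 0, 0, 0],
    [-0.02, -0.1, 0, 0, 0, 0],
    [-0.026, -0.132, 0, 0, 0, 0]
  ],
  "jaw": 0.6
}}

```text
time: 36.45
tool_pos: [0.4241, 0.1705, 0.2052]
ee_rot: [3.141, -0.001, 0.066]
wrist_force: [1.1, -0.2, -0.2]
width: 0.0564
finger_force: 0.0
```

Call:
{"op": "carry_out", "data": {
  "commands": [
    [-0.005, -0.025, 0, 0, 0, -0.14],
    [-0.01, -0.05, 0, 0, 0, -0.28],
    [-0.015, -0.075, 0, 0, 0, -0.42],
    [-0.02, -0.1, 0, 0, 0, -0.56],
    [-0.026, -0.132, 0, 0, 0, -0.7]
  ]
}}

```text
time: 36.95
tool_pos: [0.3893, 0.3006, 0.2052]
ee_rot: [3.141, -0.0, 0.772]
wrist_force: [0.4, -0.3, 0.1]
width: 0.0566
finger_force: 0.0
```

Call:
{"op": "carry_out", "data": {
  "commands": [
    [0, 0, 0, 0, 0, -0.14],
    [0, 0, 0, 0, 0, -0.28],
    [0, 0, 0, 0, 0, -0.42],
    [0, 0, 0, 0, 0, -0.56],
    [0, 0, 0, 0, 0, -0.7]
  ]
}}

```text
time: 37.45
tool_pos: [0.3895, 0.3, 0.205]
ee_rot: [3.142, -0.0, 1.473]
wrist_force: [0.2, -0.2, 0.1]
width: 0.0563
finger_force: 0.0
```

Call:
{"op": "carry_out", "data": {
  "commands": [
    [0, 0, 0.03, 0, 0, -0.035],
    [0, 0, 0.06, 0, 0, -0.035],
    [0, 0, 0.08, 0, 0, -0.035],
    [0, 0, 0.08, 0, 0, -0.035],
    [0, 0, 0.08, 0, 0, -0.035]
  ]
}}

```text
time: 37.95
tool_pos: [0.3896, 0.3, 0.1254]
ee_rot: [-3.142, -0.0, 1.502]
wrist_force: [-0.5, 0.5, 0.2]
width: 0.0565
finger_force: 0.0
```

```bash
python3 - <<'E'
from bench import *
from h import *
go(get_obs(),[.3886,.300,.0065],86.1)
spindles(snapshot)
s=snapshot("side");cv2.imwrite("pics/d.png",cv2.resize(s["img"][130:310,170:370][:,:,::-1],(660,594)))
E
```

```text
shift [-1.000e-04 -1.000e-03  1.189e-01] rot [-0.     -0.0001 -0.0009] | tcp [0.3896 0.3    0.1254] yaw [-180.   -0.   86.] F [-0.5  0.5  0.2] w 0.0565 q6 0.61 t 38.0
top 272 [385.9 241. ] [39.4 12.6] -2.3 0.0497
side 251 [389.6 302. ] [134.7  41.5] 87.0 0.0496
```

View pics/d.png

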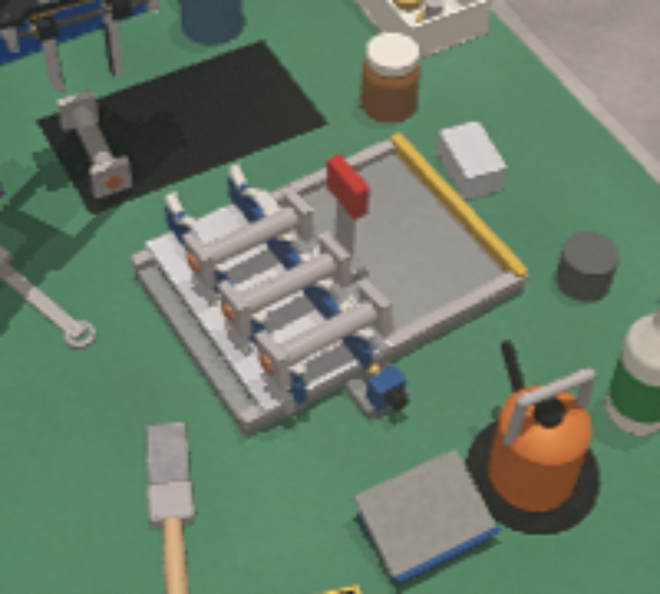

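Three seated at crop (245,240), (285,285), (325,335). One left.

Call:
{"op": "carry_out", "data": {
  "commands": [
    [0, -0.001, 0.03, 0, 0, 0],
    [0, -0.001, 0.06, 0, 0, 0],
    [0, -0.001, 0.09, 0, 0, 0],
    [0, -0.001, 0.108, 0, 0, 0],
    [0, -0.001, 0.114, 0, 0, 0]
  ]
}}

```text
time: 38.6
tool_pos: [0.3878, 0.2996, 0.0099]
ee_rot: [-3.14, 0.001, 1.502]
wrist_force: [0.6, -0.3, 0.4]
width: 0.0567
finger_force: 0.0
```

Call:
{"op": "carry_out", "data": {
  "commands": [
    [0, 0, 0.002, 0, 0, 0],
    [0, 0, 0.004, 0, 0, 0],
    [0, 0, 0.004, 0, 0, 0],
    [0, 0, 0.004, 0, 0, 0],
    [0, 0, 0.004, 0, 0, 0]
  ]
}}

```text
time: 39.1
tool_pos: [0.389, 0.3003, 0.0078]
ee_rot: [3.14, -0.001, 1.502]
wrist_force: [0.5, -0.3, -0.7]
width: 0.0563
finger_force: 0.0
```

Call:
{"op": "carry_out", "data": {
  "commands": [
    [0, 0, 0, 0, 0, 0],
    [0, 0, 0, 0, 0, 0],
    [0, 0, 0, 0, 0, 0],
    [0, 0, 0, 0, 0, 0],
    [0, 0, 0, 0, 0, 0]
  ],
  "jaw": 0
}}

```text
time: 39.6
tool_pos: [0.3884, 0.3, 0.007]
ee_rot: [-3.142, -0.0, 1.502]
wrist_force: [-0.4, -0.9, 0.5]
width: 0.0228
finger_force: 30.0
```

Call:
{"op": "carry_out", "data": {
  "commands": [
    [0, 0, -0.01, 0, 0, 0],
    [0, 0, -0.03, 0, 0, 0],
    [0, 0, -0.06, 0, 0, 0],
    [0, 0, -0.1, 0, 0, 0],
    [0, 0, -0.14, 0, 0, 0]
  ]
}}

```text
time: 40.1
tool_pos: [0.3874, 0.2993, 0.1473]
ee_rot: [-3.139, 0.002, 1.502]
wrist_force: [0.8, 0.6, -4.1]
width: 0.0233
finger_force: 30.0
```

Call:
{"op": "carry_out", "data": {
  "commands": [
    [-0.015, 0.006, -0.03, 0, 0, 0],
    [-0.035, 0.014, -0.05, 0, 0, 0],
    [-0.055, 0.022, -0.06, 0, 0, 0],
    [-0.075, 0.031, -0.06, 0, 0, 0],
    [-0.095, 0.039, -0.06, 0, 0, 0]
  ]
}}

```text
time: 40.6
tool_pos: [0.4207, 0.2016, 0.2073]
ee_rot: [-3.141, 0.0, 1.502]
wrist_force: [0.6, 0.5, -4.8]
width: 0.023
finger_force: 30.0
```

Call:
{"op": "carry_out", "data": {
  "commands": [
    [-0.02, 0.008, 0, 0, 0, 0.14],
    [-0.04, 0.016, 0, 0, 0, 0.28],
    [-0.06, 0.025, 0, 0, 0, 0.42],
    [-0.08, 0.034, 0, 0, 0, 0.56],
    [-0.089, 0.038, 0, 0, 0, 0.7]
  ]
}}

```text
time: 41.1
tool_pos: [0.4524, 0.1094, 0.2064]
ee_rot: [-3.141, 0.002, 0.794]
wrist_force: [0.4, 0.6, -4.9]
width: 0.0231
finger_force: 30.0
```

Call:
{"op": "carry_out", "data": {
  "commands": [
    [0, 0, 0, 0, 0, 0.14],
    [0, 0, 0, 0, 0, 0.28],
    [0, 0, 0, 0, 0, 0.42],
    [0, 0, 0, 0, 0, 0.56],
    [0, 0, 0, 0, 0, 0.7]
  ]
}}

```text
time: 41.6
tool_pos: [0.4518, 0.111, 0.2064]
ee_rot: [-3.142, 0.002, 0.096]
wrist_force: [-0.1, 0.4, -4.8]
width: 0.0231
finger_force: 30.0
```

Call:
{"op": "carry_out", "data": {
  "commands": [
    [0, 0, 0.02, 0, 0, 0.035],
    [0, 0, 0.045, 0, 0, 0.035],
    [0, 0, 0.06, 0, 0, 0.035],
    [0, 0, 0.06, 0, 0, 0.035],
    [0, 0, 0.06, 0, 0, 0.035]
  ]
}}

```text
time: 42.1
tool_pos: [0.4522, 0.1111, 0.147]
ee_rot: [-3.141, 0.001, 0.067]
wrist_force: [0.0, -0.8, -4.5]
width: 0.0231
finger_force: 30.0
```

```bash
python3 - <<'E'
from bench import *
from h import *
o=get_obs();go(o,[*sad(.108),.0740],3.8)
E
```

```text
shift [ 0.0011 -0.0003  0.073 ] rot [-0.0001  0.001   0.0005] | tcp [0.4522 0.1111 0.147 ] yaw [-1.8e+02  1.0e-01  3.8e+00] F [ 0.  -0.8 -4.5] w 0.0231 q6 1.62 t 42.1
```

Call:
{"op": "carry_out", "data": {
  "commands": [
    [0.001, 0, 0.02, 0, 0, 0],
    [0.001, 0, 0.04, 0, 0, 0],
    [0.001, 0, 0.055, 0, 0, 0],
    [0.001, 0, 0.062, 0, 0, 0],
    [0.001, 0, 0.062, 0, 0, 0]
  ]
}}

```text
time: 42.6
tool_pos: [0.4535, 0.1112, 0.0851]
ee_rot: [-3.142, 0.0, 0.067]
wrist_force: [-0.4, -0.3, -4.1]
width: 0.0232
finger_force: 30.0
```

Call:
{"op": "carry_out", "data": {
  "commands": [
    [0, 0, 0.003, 0, 0, 0],
    [0, 0, 0.006, 0, 0, 0],
    [0, 0, 0.009, 0, 0, 0],
    [0, 0, 0.01, 0, 0, 0],
    [0, 0, 0.01, 0, 0, 0]
  ]
}}

```text
time: 43.1
tool_pos: [0.4536, 0.1113, 0.075]
ee_rot: [-3.141, -0.0, 0.067]
wrist_force: [0.5, 0.8, -3.3]
width: 0.0232
finger_force: 30.0
```

Call:
{"op": "carry_out", "data": {
  "commands": [
    [0, 0, 0, 0, 0, 0],
    [0, 0, 0, 0, 0, 0],
    [0, 0, 0, 0, 0, 0],
    [0, 0, 0, 0, 0, 0],
    [0, 0, 0, 0, 0, 0]
  ],
  "jaw": 0.5
}}

```text
time: 43.6
tool_pos: [0.4539, 0.1112, 0.0754]
ee_rot: [-3.142, -0.001, 0.067]
wrist_force: [-0.3, 0.4, -0.2]
width: 0.0472
finger_force: 0.0
```

Call:
{"op": "carry_out", "data": {
  "commands": [
    [0, 0, -0.02, 0, 0, 0],
    [0, 0, -0.05, 0, 0, 0],
    [0, 0, -0.08, 0, 0, 0],
    [0, 0, -0.11, 0, 0, 0],
    [0, 0, -0.13, 0, 0, 0]
  ]
}}

```text
time: 44.1
tool_pos: [0.4543, 0.1113, 0.2077]
ee_rot: [-3.141, -0.003, 0.067]
wrist_force: [0.7, 0.3, 0.3]
width: 0.0469
finger_force: 0.0
```

Call:
{"op": "carry_out", "data": {
  "commands": [
    [0.015, 0.025, 0, 0, 0, 0],
    [0.03, 0.055, 0, 0, 0, 0],
    [0.045, 0.085, 0, 0, 0, 0],
    [0.055, 0.105, 0, 0, 0, 0],
    [0.06, 0.108, 0, 0, 0, 0]
  ],
  "jaw": 0
}}

```text
time: 44.6
tool_pos: [0.5214, 0.0055, 0.2046]
ee_rot: [3.141, 0.0, 0.064]
wrist_force: [-0.5, 0.6, -0.2]
width: 0.0104
finger_force: 0.0
```

Call:
{"op": "carry_out", "data": {
  "commands": [
    [0, 0, 0, 0, 0, 0],
    [0, 0, 0, 0, 0, 0],
    [0, 0, 0, 0, 0, 0],
    [0, 0, 0, 0, 0, 0],
    [0, 0, 0, 0, 0, 0]
  ]
}}

```text
time: 45.1
tool_pos: [0.5204, 0.0081, 0.2052]
ee_rot: [-3.141, -0.0, 0.068]
wrist_force: [-0.6, 0.1, 0.7]
width: 0.0001
finger_force: 0.0
```

```bash
python3 - <<'E'
from bench import *
from h import *
o=get_obs();go(o,[*sad(0,.065),.138],3.8)
for n in("top","side"):
    s=snapshot(n);P=cloud(s)+CAL[n];x,y,z=P[...,0],P[...,1],P[...,2]
    m=(s["range_z"]>0)&(x>.34)&(x<.56)&(abs(y)<.17)&(z>.098)&(z<.13);print(n)
    for b in blobs(m,8):
        p=P[b];d=(p[:,:2]-D)@np.array([[np.cos(.0663),-np.sin(.0663)],[np.sin(.0663),np.cos(.0663)]]);print(b.sum(),"dock",d.mean(0).round(4),d.min(0).round(3),d.max(0).round(3),"z",p[:,2].max().round(4))
    if n=="side":cv2.imwrite("pics/e.png",cv2.resize(s["img"][130:310,170:370][:,:,::-1],(660,594)))
E
```

```text
shift [0.0048 0.0004 0.0672] rot [-0.0001 -0.0004  0.0016] | tcp [0.5204 0.0081 0.2052] yaw [-180.    -0.     3.9] F [-0.6  0.1  0.7] w 0.0001 q6 1.41 t 45.1
top
9 dock [ 0.0606 -0.0868] [ 0.057 -0.09 ] [ 0.063 -0.084] z 0.1106
434 dock [0.0033 0.1085] [-0.066  0.086] [0.072 0.133] z 0.1185
375 dock [-0.0024  0.0345] [-0.062  0.015] [0.065 0.058] z 0.1184
387 dock [-0.0071 -0.0354] [-0.065 -0.056] [ 0.062 -0.013] z 0.1198
23 dock [-0.055  -0.1192] [-0.061 -0.125] [-0.049 -0.113] z 0.1188
side
226 dock [0.0025 0.106 ] [-0.066  0.083] [0.068 0.133] z 0.1178
251 dock [0.0006 0.0337] [-0.065  0.014] [0.068 0.06 ] z 0.1195
28 dock [ 0.0928 -0.002 ] [ 0.09  -0.013] [0.099 0.011] z 0.1297
279 dock [ 0.0013 -0.0375] [-0.067 -0.058] [ 0.068 -0.01 ] z 0.1184
309 dock [ 0.0016 -0.1092] [-0.065 -0.129] [ 0.068 -0.081] z 0.1199
```

View pics/e.png

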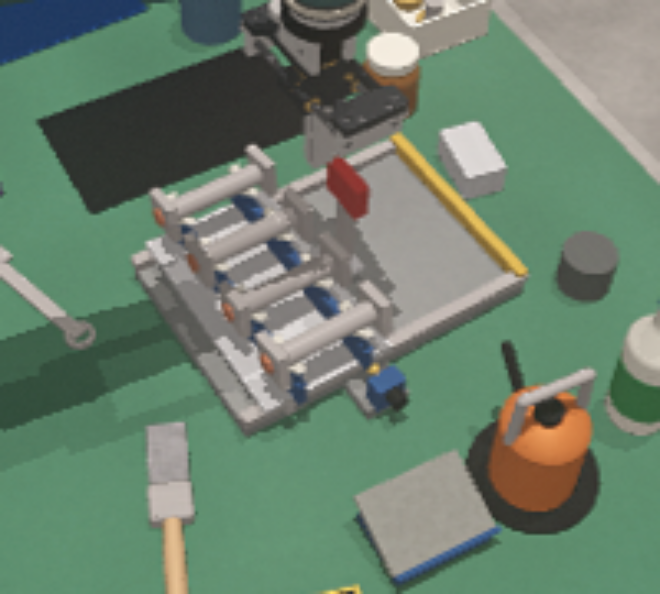

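All four are seated (dock x about 0, y -109, -36, +35, +107 mm). Next the push.

Call:
{"op": "carry_out", "data": {
  "commands": [
    [0, 0, 0.02, 0, 0, 0],
    [0, 0, 0.04, 0, 0, 0],
    [0, 0, 0.055, 0, 0, 0],
    [0, 0, 0.065, 0, 0, 0],
    [0, 0, 0.065, 0, 0, 0]
  ]
}}

```text
time: 45.7
tool_pos: [0.5196, 0.0076, 0.1382]
ee_rot: [-3.141, 0.003, 0.067]
wrist_force: [0.2, -0.5, -0.5]
width: 0.0007
finger_force: 0.0
```

Call:
{"op": "carry_out", "data": {
  "commands": [
    [0.004, 0, 0, 0, 0, 0],
    [0.01, 0, 0, 0, 0, 0],
    [0.016, 0, 0, 0, 0, 0],
    [0.021, 0, 0, 0, 0, 0],
    [0.026, 0, 0, 0, 0, 0]
  ]
}}

```text
time: 46.2
tool_pos: [0.5469, 0.0091, 0.1405]
ee_rot: [3.141, 0.0, 0.067]
wrist_force: [-3.5, -0.0, 2.1]
width: 0.0004
finger_force: 1.2
```

Call:
{"op": "carry_out", "data": {
  "commands": [
    [0.006, 0, 0, 0, 0, 0],
    [0.013, 0, 0, 0, 0, 0],
    [0.02, 0, 0, 0, 0, 0],
    [0.027, 0, 0, 0, 0, 0],
    [0.034, 0, 0, 0, 0, 0]
  ]
}}

```text
time: 46.7
tool_pos: [0.5811, 0.0115, 0.1399]
ee_rot: [-3.142, 0.0, 0.067]
wrist_force: [-3.3, -0.2, 2.5]
width: 0.0005
finger_force: 1.4
```

Call:
{"op": "carry_out", "data": {
  "commands": [
    [0.006, 0, 0, 0, 0, 0],
    [0.012, 0, 0, 0, 0, 0],
    [0.018, 0, 0, 0, 0, 0],
    [0.024, 0, 0, 0, 0, 0],
    [0.03, 0, 0, 0, 0, 0]
  ]
}}

```text
time: 47.2
tool_pos: [0.6109, 0.0134, 0.1398]
ee_rot: [3.142, 0.0, 0.067]
wrist_force: [-2.9, 0.0, 1.1]
width: 0.0004
finger_force: 1.3
```

Call:
{"op": "carry_out", "data": {
  "commands": [
    [0, 0, 0, 0, 0, 0],
    [0, 0, 0, 0, 0, 0],
    [0, 0, 0, 0, 0, 0],
    [0, 0, 0, 0, 0, 0],
    [0, 0, 0, 0, 0, 0]
  ]
}}

```text
time: 47.7
tool_pos: [0.6105, 0.0135, 0.1401]
ee_rot: [-3.141, -0.0, 0.067]
wrist_force: [0.2, 0.3, 0.4]
width: 0.0006
finger_force: 0.0
```

```bash
cat >> h.py <<'E'
def carr(snapshot,n="side"):
    s=snapshot(n);P=cloud(s)+CAL[n];H=hsv(s);x,y,z=P[...,0],P[...,1],P[...,2]
    a=np.radians(DY);M=np.array([[np.cos(a),-np.sin(a)],[np.sin(a),np.cos(a)]])
    for t,m in (("red",((H[...,0]<5)|(H[...,0]>172))&(H[...,1]>150)&(z>.12)&(z<.18)),("spin",(z>.098)&(z<.13)&(H[...,1]<90))):
        m=m&(s["range_z"]>0)&(x>.3)&(x<.75)&(abs(y)<.18)
        for b in blobs(m,25):
            d=(P[b][:,:2]-D)@M;print(n,t,b.sum(),"dock",d.mean(0).round(4),d.min(0).round(4),d.max(0).round(4))
    return s
E
python3 - <<'E'
from bench import *
from h import *
o=get_obs();go(o,[*sad(0,.175),.14],3.8)
carr(snapshot);carr(snapshot,"top")
E
```

```text
shift [ 0.0246 -0.0001  0.0001] rot [-0.0001 -0.0004  0.0005] | tcp [0.6105 0.0135 0.1401] yaw [-180.    -0.     3.8] F [0.2 0.3 0.4] w 0.0006 q6 1.43 t 47.7
side red 29 dock [ 0.1662 -0.0204] [ 0.162  -0.0282] [ 0.1733 -0.0043]
side spin 214 dock [0.0769 0.1063] [0.0121 0.0847] [0.1431 0.1333]
side spin 238 dock [0.0776 0.0343] [0.0113 0.013 ] [0.143  0.0587]
side spin 28 dock [ 0.1681 -0.0029] [ 0.1636 -0.0111] [0.1761 0.0117]
side spin 260 dock [ 0.0762 -0.0371] [ 0.0109 -0.0578] [ 0.1421 -0.0092]
side spin 286 dock [ 0.0771 -0.1091] [ 0.0121 -0.1311] [ 0.1436 -0.0815]
top spin 258 dock [ 0.0639 -0.1117] [ 0.0132 -0.1267] [ 0.1437 -0.0935]
top spin 235 dock [ 0.1137 -0.0355] [ 0.0729 -0.0553] [ 0.1453 -0.0135]
top spin 183 dock [0.1157 0.034 ] [0.0806 0.0157] [0.1434 0.0461]
top spin 439 dock [0.0792 0.1081] [0.0128 0.0869] [0.1467 0.1315]
```

Call:
{"op": "carry_out", "data": {
  "commands": [
    [0.004, 0, 0, 0, 0, 0],
    [0.008, 0, 0, 0, 0, 0],
    [0.012, 0, 0, 0, 0, 0],
    [0.015, 0, 0, 0, 0, 0],
    [0.018, 0, 0, 0, 0, 0]
  ]
}}

```text
time: 48.3
tool_pos: [0.6264, 0.0145, 0.1401]
ee_rot: [-3.142, 0.006, 0.067]
wrist_force: [-12.3, -0.6, 5.9]
width: 0.0003
finger_force: 6.0
```

Call:
{"op": "carry_out", "data": {
  "commands": [
    [0.002, 0, 0, 0, 0, 0],
    [0.004, 0, 0, 0, 0, 0],
    [0.006, 0, 0, 0, 0, 0],
    [0.008, 0, 0, 0, 0, 0],
    [0.01, 0, 0, 0, 0, 0]
  ]
}}

```text
time: 48.8
tool_pos: [0.6273, 0.0146, 0.1402]
ee_rot: [-3.141, 0.027, 0.066]
wrist_force: [-31.3, -1.6, 14.2]
width: 0.0003
finger_force: 15.9
```

Call:
{"op": "carry_out", "data": {
  "commands": [
    [0.001, 0, 0, 0, 0, 0],
    [0.002, 0, 0, 0, 0, 0],
    [0.003, 0, 0, 0, 0, 0],
    [0.003, 0, 0, 0, 0, 0],
    [0.003, 0, 0, 0, 0, 0]
  ]
}}

```text
time: 49.3
tool_pos: [0.642, 0.0155, 0.1398]
ee_rot: [-3.141, -0.001, 0.067]
wrist_force: [-0.7, -0.1, -0.1]
width: 0.0008
finger_force: 0.0
```

```bash
python3 - <<'E'
from bench import *
from h import *
o=get_obs();go(o,[*sad(0,.175),.14],3.8)
carr(snapshot)
E
```

```text
shift [-0.007  -0.0002 -0.0002] rot [-0.0001 -0.0007  0.0005] | tcp [0.642  0.0155 0.1398] yaw [-180.    -0.     3.8] F [-0.7 -0.1 -0.1] w 0.0008 q6 1.44 t 49.3
side red 42 dock [ 0.1958 -0.0189] [ 0.19   -0.0303] [0.2069 0.0009]
side spin 213 dock [0.1063 0.1059] [0.0398 0.0834] [0.1707 0.135 ]
side spin 233 dock [0.105  0.0339] [0.0391 0.0129] [0.1732 0.0603]
side spin 28 dock [ 0.1961 -0.0036] [ 0.1921 -0.0103] [0.2025 0.0079]
side spin 251 dock [ 0.1058 -0.0374] [ 0.0391 -0.0584] [ 0.1695 -0.0096]
side spin 282 dock [ 0.1067 -0.1093] [ 0.0407 -0.1294] [ 0.1736 -0.0827]
```

Call:
{"op": "carry_out", "data": {
  "commands": [
    [-0.004, 0, 0, 0, 0, 0],
    [-0.01, 0, 0, 0, 0, 0],
    [-0.016, 0, 0, 0, 0, 0],
    [-0.02, 0, 0, 0, 0, 0],
    [-0.02, 0, 0, 0, 0, 0]
  ]
}}

```text
time: 49.85
tool_pos: [0.6209, 0.0142, 0.1403]
ee_rot: [-3.142, -0.0, 0.067]
wrist_force: [-0.2, 1.5, 0.4]
width: 0.0006
finger_force: 0.0
```

Call:
{"op": "carry_out", "data": {
  "commands": [
    [0, 0, -0.03, 0, 0, 0],
    [0, 0, -0.06, 0, 0, 0],
    [-0.04, 0, -0.09, 0, 0, 0],
    [-0.08, 0, -0.1, 0, 0, 0],
    [-0.12, 0, -0.1, 0, 0, 0]
  ]
}}

```text
time: 50.35
tool_pos: [0.5018, 0.006, 0.2427]
ee_rot: [3.141, -0.005, 0.067]
wrist_force: [-0.8, 0.4, 0.4]
width: 0.0004
finger_force: 0.0
```

```bash
python3 - <<'E'
from bench import *
from h import *
o=get_obs();go(o,[.342,-.3266,.14],165)
a=np.radians(DY);M=np.array([[np.cos(a),-np.sin(a)],[np.sin(a),np.cos(a)]])
def red(s,n):
    P=cloud(s)+CAL[n];H=hsv(s);x,y,z=P[...,0],P[...,1],P[...,2]
    m=((H[...,0]<5)|(H[...,0]>172))&(H[...,1]>150)&(z>.16)&(s["range_z"]>0)&(x>.4)&(x<.75)&(abs(y)<.1)
    d=(P[m][:,:2]-D)@M;print(n,"paddle top",m.sum(),d.mean(0).round(4),np.percentile(d,[3,97],axis=0).round(4).tolist())
for n in("top","side"):
    red(dict(np.load(f"{n}0.npz")),n);s=snapshot(n);red(s,n)
carr(snapshot)
s=snapshot("side");cv2.imwrite("pics/f.png",cv2.resize(s["img"][130:310,170:370][:,:,::-1],(660,594)))
E
```

```text
shift [-0.1822  0.3211  0.102 ] rot [ 0.0077 -0.     -2.8128] | tcp [0.5018 0.006  0.2427] yaw [179.9  -0.3   3.8] F [-0.8  0.4  0.4] w 0.0004 q6 1.4 t 50.4
top paddle top 142 [ 0.0967 -0.0001] [[0.089, -0.0257], [0.1049, 0.0252]]
top paddle top 7 [0.1811 0.0135] [[0.1003, 0.0104], [0.2034, 0.0266]]
side paddle top 65 [ 0.0953 -0.0011] [[0.0882, -0.0263], [0.1034, 0.0245]]
side paddle top 61 [0.1976 0.0005] [[0.1912, -0.0243], [0.2057, 0.0215]]
side red 78 dock [ 0.1972 -0.0022] [ 0.1911 -0.0299] [0.2072 0.0253]
side spin 150 dock [0.0916 0.1032] [0.0395 0.0836] [0.1688 0.1347]
side spin 241 dock [0.1066 0.0336] [0.0408 0.0129] [0.1717 0.0603]
side spin 25 dock [ 0.1962 -0.0027] [ 0.1942 -0.0119] [0.2022 0.0079]
side spin 253 dock [ 0.105  -0.0374] [ 0.0391 -0.0585] [ 0.1706 -0.0113]
side spin 283 dock [ 0.107  -0.1091] [ 0.0404 -0.1307] [ 0.1746 -0.0827]
```

View pics/f.png

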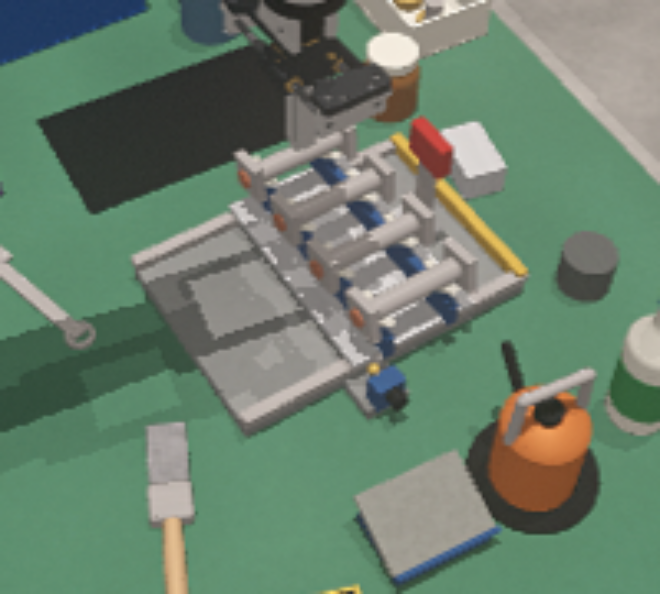

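The paddle reads about 6 mm short of home. I need to check this properly with an unobstructed top view, so I move the arm aside towards the tag first.

Call:
{"op": "carry_out", "data": {
  "commands": [
    [-0.018, 0.032, 0, 0, 0, 0],
    [-0.036, 0.064, 0, 0, 0, 0],
    [-0.054, 0.096, 0, 0, 0, 0],
    [-0.072, 0.128, 0, 0, 0, 0],
    [-0.091, 0.16, 0, 0, 0, 0]
  ],
  "jaw": 0.5
}}

```text
time: 51.05
tool_pos: [0.4222, -0.1612, 0.2398]
ee_rot: [3.142, -0.0, 0.067]
wrist_force: [0.0, 0.8, -0.2]
width: 0.0369
finger_force: 0.0
```

Call:
{"op": "carry_out", "data": {
  "commands": [
    [-0.018, 0.032, 0.02, 0, 0, 0.07],
    [-0.036, 0.064, 0.04, 0, 0, 0.14],
    [-0.054, 0.096, 0.06, 0, 0, 0.2],
    [-0.072, 0.128, 0.08, 0, 0, 0.26],
    [-0.091, 0.161, 0.09, 0, 0, 0.32]
  ]
}}

```text
time: 51.55
tool_pos: [0.3411, -0.3277, 0.1476]
ee_rot: [-3.14, 0.002, -0.255]
wrist_force: [0.5, 0.3, 0.1]
width: 0.047
finger_force: 0.0
```

Call:
{"op": "carry_out", "data": {
  "commands": [
    [0, 0, 0, 0, 0, 0],
    [0, 0, 0, 0, 0, 0],
    [0, 0, 0, 0, 0, 0],
    [0, 0, 0, 0, 0, 0],
    [0, 0, 0, 0, 0, 0]
  ]
}}

```text
time: 52.05
tool_pos: [0.3425, -0.3257, 0.1506]
ee_rot: [3.141, -0.001, -0.251]
wrist_force: [-0.6, -0.2, 0.4]
width: 0.0467
finger_force: 0.0
```

```bash
python3 - <<'E'
from bench import *
from h import *
o=get_obs();go(o,[.342,-.3268,.14],-14.5)
a=np.radians(DY);M=np.array([[np.cos(a),-np.sin(a)],[np.sin(a),np.cos(a)]])
for n in("top","side"):
  for k,s in(("old",dict(np.load(f"{n}0.npz"))),("new",snapshot(n))):
    P=cloud(s)+CAL[n];H=hsv(s);x,y,z=P[...,0],P[...,1],P[...,2];d=(P[...,:2]-D)@M;ok=(s["range_z"]>0)&(abs(d[...,1])<.12)
    m=((H[...,0]<5)|(H[...,0]>172))&(H[...,1]>150)&(z>.16)&ok&(abs(d[...,0]-.15)<.1)&(abs(d[...,1])<.05)
    print(n,k,"paddle",m.sum(),d[m].mean(0).round(4),np.percentile(d[m],[3,97],axis=0)[:,0].round(4))
    m=(H[...,0]>20)&(H[...,0]<35)&(H[...,1]>150)&ok&(d[...,0]>.2)&(z>.02);print("   strip",d[m].mean(0).round(4),np.percentile(d[m][:,0],[3,97]).round(4))
    m=ok&(z>.0855)&(z<.096)&(abs(d[...,1])<.13)&(H[...,1]<80)
    print("   notch tips",[d[b].mean(0).round(4).tolist() for b in blobs(m,8)])
    m=(H[...,0]>100)&(H[...,0]<125)&(H[...,1]>120)&ok&(z>.045)&(z<.088)
    if m.sum()>30:
        h,e=np.histogram(d[m][:,0],bins=np.arange(-.06,.17,.004));print("   blue rails",[(round(e[i],3),int(h[i])) for i in range(len(h)) if h[i]>8])
    if k=="new" and n=="top":cv2.imwrite("pics/g.png",cv2.resize(s["img"][110:260,210:350][:,:,::-1],(560,600),interpolation=cv2.INTER_CUBIC))
  P=cloud(s)+CAL[n];x,y,z=P[...,0],P[...,1],P[...,2];m=(s["range_z"]>0)&(abs(x-.34)<.1)&(abs(y+.325)<.1)&(z>.032)&(z<.06)
  for b in blobs(m,20):print("fin?",b.sum(),rect(P[b]),np.median(P[b][:,2]))
E
```

```text
shift [-0.0002  0.0012  0.0106] rot [ 0.0006 -0.0012  0.002 ] | tcp [ 0.3425 -0.3257  0.1506] yaw [ 1.80e+02 -1.00e-01 -1.44e+01] F [-0.6 -0.2  0.4] w 0.0467 q6 0.94 t 52.0
top old paddle 142 [ 0.0967 -0.0001] [0.089  0.1049]
   strip [0.248  0.0117] [0.2422 0.2543]
   notch tips [[0.0392, -0.0902], [0.0393, -0.0183], [0.0389, -0.0541], [0.0385, 0.0532], [0.0385, 0.0173], [0.0386, 0.0901], [-0.0394, -0.0539], [-0.0393, -0.0901], [-0.0387, 0.0533], [-0.0388, 0.0175], [-0.0391, -0.0185], [-0.0387, 0.0895], [-0.4207, 0.0715]]
   blue rails [(np.float64(-0.044), 36), (np.float64(-0.04), 38), (np.float64(0.032), 31), (np.float64(0.036), 41), (np.float64(0.04), 9)]
top new paddle 126 [ 0.1984 -0.0004] [0.1922 0.206 ]
   strip [0.2481 0.0026] [0.242  0.2545]
   notch tips [[0.1467, -0.0927], [0.1396, -0.0535], [0.1418, 0.018], [0.1419, -0.0187], [0.142, 0.0898], [0.1418, 0.0546], [0.119, -0.0255], [0.0674, 0.0511], [0.0641, -0.0545], [0.0641, -0.0905], [0.0637, 0.0187], [0.0635, -0.018], [0.0653, 0.0879], [-0.4184, -0.0169]]
   blue rails [(np.float64(0.056), 17), (np.float64(0.06), 36), (n
[... 219 characters left out ...]
.2479 -0.0152] [0.2423 0.2547]
   notch tips [[1.4879, 0.09], [0.0391, 0.0907], [0.0386, 0.0535], [0.0946, -0.0053], [0.0385, 0.0182], [-0.0394, 0.0527], [0.0387, -0.0172], [-0.0387, 0.0176], [0.038, -0.0546], [-0.0395, -0.0182], [0.0394, -0.0884], [-0.0402, -0.0543], [-0.0397, -0.0901], [-0.4747, -0.0218]]
   blue rails [(np.float64(-0.044), 13), (np.float64(0.036), 13)]
side new paddle 61 [ 0.1983 -0.0014] [0.192  0.2056]
   strip [ 0.2465 -0.025 ] [0.2409 0.2536]
   notch tips [[1.4862, 0.0861], [0.1453, 0.0939], [0.198, -0.0023], [0.1427, -0.0877], [0.1438, -0.1183], [0.0999, -0.1168], [-0.4363, -0.0196]]
fin? 105 (array([ 342. , -326.6]), array([56.6, 13.7]), -14.7) 0.041687234471288435
```

View pics/g.png

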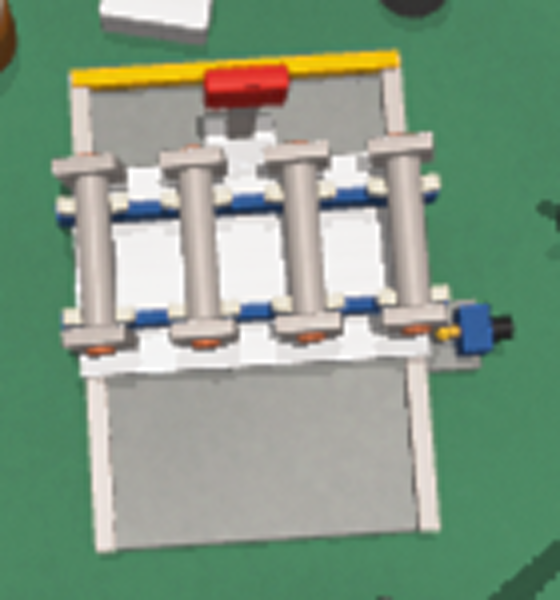

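The top view shows the carriage at about 103 mm (rails +64/+142 mm against ∓39 at the start, paddle +102). It is past the hump but not fully home (108–110), so I go back and push further. All spindles are still seated.

Call:
{"op": "carry_out", "data": {
  "commands": [
    [0, 0, -0.03, 0, 0, 0],
    [0.015, -0.03, -0.06, 0, 0, 0],
    [0.03, -0.07, -0.07, 0, 0, 0],
    [0.048, -0.11, -0.07, 0, 0, 0],
    [0.065, -0.147, -0.07, 0, 0, 0]
  ],
  "jaw": 0
}}

```text
time: 52.65
tool_pos: [0.4426, -0.1986, 0.2212]
ee_rot: [3.141, -0.003, -0.253]
wrist_force: [0.9, 0.4, -0.1]
width: 0.0103
finger_force: 0.0
```

Call:
{"op": "carry_out", "data": {
  "commands": [
    [0.015, -0.035, 0, 0, 0, 0],
    [0.03, -0.07, 0, 0, 0, 0],
    [0.045, -0.105, 0, 0, 0, 0],
    [0.06, -0.14, 0, 0, 0, 0],
    [0.075, -0.17, 0, 0, 0, 0]
  ]
}}

```text
time: 53.15
tool_pos: [0.5573, -0.0522, 0.2203]
ee_rot: [-3.141, -0.001, -0.251]
wrist_force: [-0.4, -0.3, -0.6]
width: 0.0004
finger_force: 0.0
```

Call:
{"op": "carry_out", "data": {
  "commands": [
    [0.015, -0.03, 0, 0, 0, -0.1],
    [0.03, -0.06, 0, 0, 0, -0.2],
    [0.035, -0.078, 0, 0, 0, -0.32],
    [0.035, -0.078, 0, 0, 0, -0.32],
    [0.035, -0.078, 0, 0, 0, -0.32]
  ]
}}

```text
time: 53.65
tool_pos: [0.6096, 0.0124, 0.2199]
ee_rot: [3.141, 0.001, 0.065]
wrist_force: [-0.6, 0.1, -0.2]
width: 0.0006
finger_force: 0.0
```

Call:
{"op": "carry_out", "data": {
  "commands": [
    [0, 0, 0, 0, 0, 0],
    [0, 0, 0, 0, 0, 0],
    [0, 0, 0, 0, 0, 0],
    [0, 0, 0, 0, 0, 0],
    [0, 0, 0, 0, 0, 0]
  ]
}}

```text
time: 54.15
tool_pos: [0.6098, 0.012, 0.2201]
ee_rot: [-3.142, -0.0, 0.066]
wrist_force: [0.2, -0.3, -0.0]
width: 0.0002
finger_force: 0.0
```

```bash
python3 - <<'E'
from bench import *
from h import *
o=get_obs();go(o,[*sad(0,.150),.14],3.8)
a=np.radians(DY);M=np.array([[np.cos(a),-np.sin(a)],[np.sin(a),np.cos(a)]])
for n in("side","top"):
    s=snapshot(n);P=cloud(s)+CAL[n];H=hsv(s);z=P[...,2];d=(P[...,:2]-D)@M
    m=(s["range_z"]>0)&(abs(d[...,0]-.045)<.05)&(d[...,1]<-.118)&(d[...,1]>-.19)&(z>.025)&(H[...,0]>100)&(H[...,0]<125)&(H[...,1]>120)
    for b in blobs(m,10):print(n,"blue housing",b.sum(),d[b].min(0).round(3),d[b].max(0).round(3),np.percentile(z[b],[2,98]).round(3))
    m=(s["range_z"]>0)&(abs(d[...,0]-.045)<.05)&(d[...,1]<-.09)&(d[...,1]>-.19)&(z>.025)&(H[...,0]>20)&(H[...,0]<35)&(H[...,1]>120)
    for b in blobs(m,3):print(n,"roller",b.sum(),d[b].mean(0).round(3),np.percentile(z[b],[2,98]).round(3))
E
```

```text
shift [ 0.0003 -0.0017  0.0801] rot [-0.0001 -0.0003 -0.0003] | tcp [0.6098 0.012  0.2201] yaw [-180.    -0.     3.8] F [ 0.2 -0.3 -0. ] w 0.0002 q6 1.43 t 54.1
side blue housing 51 [ 0.028 -0.168] [ 0.06  -0.148] [0.043 0.051]
side roller 7 [ 0.044 -0.134] [0.033 0.04 ]
top blue housing 94 [ 0.028 -0.172] [ 0.061 -0.147] [0.035 0.05 ]
top roller 10 [ 0.043 -0.137] [0.034 0.04 ]
```

The housing is no obstacle. The strip also reads 6 mm short of its stated 254 mm, so the carriage may simply have started about 6 mm forward. The bed's rear edge (-90 mm) will tell.

```bash
python3 - <<'E'
from bench import *
from h import *
a=np.radians(DY);M=np.array([[np.cos(a),-np.sin(a)],[np.sin(a),np.cos(a)]])
for n in("top","side"):
    s=dict(np.load(f"{n}0.npz")) if n=="side" else snapshot(n);P=cloud(s)+CAL[n];z=P[...,2];d=(P[...,:2]-D)@M
    for lo,hi in((-.125,-.108),(-.09,.09),(.108,.125)):
        m=(s["range_z"]>0)&(d[...,1]>lo)&(d[...,1]<hi)&(z>.012)&(z<.05)&(abs(d[...,0])<.3)
        X=d[m][:,0];print(n,lo,hi,"x ext",np.sort(X)[[3,10,-10,-3]].round(4),"z",np.percentile(z[m],[10,50,90]).round(4))
E
```

```text
top -0.125 -0.108 x ext [-0.2001 -0.1968  0.0346  0.2444] z [0.016  0.0302 0.0339]
top -0.09 0.09 x ext [-0.1783 -0.1697  0.298   0.2995] z [0.019  0.0388 0.0423]
top 0.108 0.125 x ext [-0.0945 -0.0894  0.2493  0.2537] z [0.0291 0.0324 0.0392]
side -0.125 -0.108 x ext [-0.1998 -0.1937  0.2508  0.2961] z [0.0159 0.0319 0.0409]
side -0.09 0.09 x ext [-0.1827 -0.1768  0.2972  0.299 ] z [0.0178 0.0363 0.0426]
side 0.108 0.125 x ext [-0.0934 -0.088   0.2443  0.2537] z [0.0235 0.0333 0.0412]
```

The bed measures -94…+254 mm in my frame. So the dock origin is about 5.5 mm back, the carriage started about 5 mm forward, and it now sits near 0.1087, which is home. I confirm with a gentle push against the stop.

Call:
{"op": "carry_out", "data": {
  "commands": [
    [0, -0.001, 0.025, 0, 0, 0],
    [0, -0.001, 0.05, 0, 0, 0],
    [0, -0.001, 0.07, 0, 0, 0],
    [0, -0.001, 0.08, 0, 0, 0],
    [0, -0.001, 0.08, 0, 0, 0]
  ]
}}

```text
time: 54.8
tool_pos: [0.6088, 0.0134, 0.138]
ee_rot: [-3.141, 0.004, 0.067]
wrist_force: [-0.3, -0.1, -0.7]
width: 0.0002
finger_force: 0.0
```

Call:
{"op": "carry_out", "data": {
  "commands": [
    [0.008, 0, 0, 0, 0, 0],
    [0.016, 0, 0, 0, 0, 0],
    [0.024, 0, 0, 0, 0, 0],
    [0.029, 0, 0, 0, 0, 0],
    [0.032, 0, 0, 0, 0, 0]
  ]
}}

```text
time: 55.3
tool_pos: [0.6425, 0.0154, 0.1402]
ee_rot: [3.142, -0.0, 0.067]
wrist_force: [-3.6, -0.5, 1.9]
width: 0.0003
finger_force: 1.8
```

Call:
{"op": "carry_out", "data": {
  "commands": [
    [0.001, 0, 0, 0, 0, 0],
    [0.002, 0, 0, 0, 0, 0],
    [0.003, 0, 0, 0, 0, 0],
    [0.004, 0, 0, 0, 0, 0],
    [0.004, 0, 0, 0, 0, 0]
  ]
}}

```text
time: 55.8
tool_pos: [0.6433, 0.0155, 0.1401]
ee_rot: [-3.142, 0.005, 0.067]
wrist_force: [-7.9, -0.8, 3.6]
width: 0.0005
finger_force: 3.8
```

Call:
{"op": "carry_out", "data": {
  "commands": [
    [0.001, 0, 0, 0, 0, 0],
    [0.001, 0, 0, 0, 0, 0],
    [0.002, 0, 0, 0, 0, 0],
    [0.002, 0, 0, 0, 0, 0],
    [0.002, 0, 0, 0, 0, 0]
  ]
}}

```text
time: 56.3
tool_pos: [0.6433, 0.0155, 0.1401]
ee_rot: [-3.141, 0.01, 0.067]
wrist_force: [-13.3, -1.1, 6.0]
width: 0.0003
finger_force: 6.5
```

It holds against the stop (no motion at 13 N), so the carriage is home. Retreat and go to the tag.

Call:
{"op": "carry_out", "data": {
  "commands": [
    [-0.006, 0, 0, 0, 0, 0],
    [-0.014, 0, 0, 0, 0, 0],
    [-0.022, 0, 0, 0, 0, 0],
    [-0.03, 0, 0, 0, 0, 0],
    [-0.03, 0, 0, 0, 0, 0]
  ]
}}

```text
time: 56.8
tool_pos: [0.617, 0.0138, 0.1402]
ee_rot: [-3.142, -0.0, 0.067]
wrist_force: [-0.2, 0.8, 1.2]
width: 0.0007
finger_force: 0.0
```

Call:
{"op": "carry_out", "data": {
  "commands": [
    [0, 0, -0.03, 0, 0, 0],
    [0, 0, -0.06, 0, 0, 0],
    [-0.03, 0.03, -0.09, 0, 0, 0],
    [-0.06, 0.06, -0.1, 0, 0, 0],
    [-0.09, 0.09, -0.1, 0, 0, 0]
  ]
}}

```text
time: 57.3
tool_pos: [0.5346, -0.0831, 0.2432]
ee_rot: [3.139, -0.006, 0.068]
wrist_force: [-0.2, -0.9, 0.7]
width: 0.0008
finger_force: 0.0
```

Call:
{"op": "carry_out", "data": {
  "commands": [
    [-0.03, 0.03, 0, 0, 0, 0],
    [-0.055, 0.06, 0, 0, 0, 0],
    [-0.08, 0.09, 0, 0, 0, 0],
    [-0.105, 0.118, 0, 0, 0, 0],
    [-0.13, 0.147, 0, 0, 0, 0]
  ],
  "jaw": 0.5
}}

```text
time: 57.8
tool_pos: [0.4133, -0.2384, 0.2403]
ee_rot: [3.141, -0.001, 0.067]
wrist_force: [-1.0, 0.1, -0.2]
width: 0.0371
finger_force: 0.0
```

Call:
{"op": "carry_out", "data": {
  "commands": [
    [-0.03, 0.03, 0.02, 0, 0, 0.08],
    [-0.055, 0.06, 0.04, 0, 0, 0.16],
    [-0.07, 0.077, 0.06, 0, 0, 0.24],
    [-0.078, 0.085, 0.08, 0, 0, 0.32],
    [-0.078, 0.085, 0.09, 0, 0, 0.32]
  ]
}}

```text
time: 58.3
tool_pos: [0.3405, -0.3278, 0.148]
ee_rot: [-3.14, 0.002, -0.256]
wrist_force: [-0.5, 0.3, -0.2]
width: 0.0472
finger_force: 0.0
```

Call:
{"op": "carry_out", "data": {
  "commands": [
    [0, 0, 0, 0, 0, 0],
    [0, 0, 0, 0, 0, 0],
    [0, 0, 0, 0, 0, 0],
    [0, 0, 0, 0, 0, 0],
    [0, 0, 0, 0, 0, 0]
  ]
}}

```text
time: 58.8
tool_pos: [0.3426, -0.3273, 0.1508]
ee_rot: [3.141, -0.001, -0.252]
wrist_force: [-0.0, -0.2, 0.0]
width: 0.0467
finger_force: 0.0
```

```bash
python3 - <<'E'
from bench import *
from h import *
o=get_obs();go(o,[.342,-.3267,.013],-14.6)
s=snapshot("side");n="side"
P=cloud(s)+CAL[n];x,y,z=P[...,0],P[...,1],P[...,2];m=(s["range_z"]>0)&(abs(x-.34)<.1)&(abs(y+.325)<.1)&(z>.032)&(z<.06)
for b in blobs(m,20):print("fin?",b.sum(),rect(P[b]),np.median(P[b][:,2]))
s=carr(snapshot,"top")
E
```

```text
shift [-0.0009 -0.0006  0.1378] rot [ 0.0009 -0.0013  0.0027] | tcp [ 0.3426 -0.3273  0.1508] yaw [ 1.80e+02 -1.00e-01 -1.44e+01] F [-0.  -0.2  0. ] w 0.0467 q6 0.94 t 58.8
fin? 100 (array([ 341.8, -326.4]), array([56. , 13.9]), -14.4) 0.04127392266835378
top red 170 dock [ 1.978e-01 -1.000e-04] [ 0.1923 -0.0261] [0.2084 0.0264]
top spin 432 dock [ 0.1072 -0.1066] [ 0.0427 -0.1275] [ 0.1757 -0.083 ]
top spin 424 dock [ 0.1065 -0.0354] [ 0.042  -0.0573] [ 0.1723 -0.0128]
top spin 432 dock [0.1087 0.0361] [0.0425 0.0162] [0.1767 0.0599]
top spin 438 dock [0.108  0.1081] [0.0422 0.0867] [0.1761 0.1328]
```

Call:
{"op": "carry_out", "data": {
  "commands": [
    [-0.001, 0, 0.035, 0, 0, 0],
    [-0.001, 0, 0.075, 0, 0, 0],
    [-0.001, 0, 0.11, 0, 0, 0],
    [-0.001, 0, 0.13, 0, 0, 0],
    [-0.001, 0, 0.135, 0, 0, 0]
  ]
}}

```text
time: 59.4
tool_pos: [0.3395, -0.3251, 0.012]
ee_rot: [-3.138, 0.005, -0.253]
wrist_force: [0.0, 0.2, 0.1]
width: 0.0471
finger_force: 0.0
```

Call:
{"op": "carry_out", "data": {
  "commands": [
    [0, 0, 0, 0, 0, 0],
    [0, 0, 0.001, 0, 0, 0],
    [0, 0, 0.002, 0, 0, 0],
    [0, 0, 0.002, 0, 0, 0],
    [0, 0, 0.002, 0, 0, 0]
  ]
}}

```text
time: 59.9
tool_pos: [0.3414, -0.3275, 0.0137]
ee_rot: [3.141, -0.001, -0.253]
wrist_force: [-0.3, 0.0, -0.2]
width: 0.0467
finger_force: 0.0
```

Call:
{"op": "carry_out", "data": {
  "commands": [
    [0, 0, 0, 0, 0, 0],
    [0, 0, 0, 0, 0, 0],
    [0, 0, 0, 0, 0, 0],
    [0, 0, 0, 0, 0, 0],
    [0, 0, 0, 0, 0, 0]
  ],
  "jaw": 0
}}

```text
time: 60.4
tool_pos: [0.341, -0.3269, 0.0129]
ee_rot: [-3.141, 0.0, -0.253]
wrist_force: [0.0, 0.7, -0.8]
width: 0.0119
finger_force: 30.0
```

Call:
{"op": "carry_out", "data": {
  "commands": [
    [0, 0, -0.01, 0, 0, 0],
    [0, 0, -0.03, 0, 0, 0],
    [0, 0, -0.06, 0, 0, 0],
    [0, 0, -0.1, 0, 0, 0],
    [0, 0, -0.12, 0, 0, 0]
  ]
}}

```text
time: 60.9
tool_pos: [0.342, -0.3283, 0.1371]
ee_rot: [3.138, -0.005, -0.253]
wrist_force: [0.5, 0.1, -1.0]
width: 0.012
finger_force: 30.0
```

Call:
{"op": "carry_out", "data": {
  "commands": [
    [0, 0, 0, 0, 0, 0],
    [0, 0, 0, 0, 0, 0],
    [0, 0, 0, 0, 0, 0],
    [0, 0, 0, 0, 0, 0],
    [0, 0, 0, 0, 0, 0]
  ]
}}

```text
time: 61.4
tool_pos: [0.3405, -0.3264, 0.1314]
ee_rot: [-3.14, 0.002, -0.253]
wrist_force: [-0.5, 0.4, -1.1]
width: 0.0121
finger_force: 30.0
```

```bash
python3 - <<'E'
from bench import *
from h import *
o=get_obs();go(o,[.46,-.296,.15],0,0)
for t in(20,-20):
    R=Rt(-.3,t);print(t,"tool z",R.as_matrix()[:,2].round(3),"tool y",R.as_matrix()[:,1].round(3))
s=snapshot("side");P=cloud(s)+CAL["side"];H=hsv(s);x,y,z=P[...,0],P[...,1],P[...,2]
m=(s["range_z"]>0)&(H[...,0]>20)&(H[...,0]<35)&(H[...,1]>130)&(abs(x-.34)<.08)&(abs(y+.327)<.08)
print(m.sum(),np.percentile(z[m],[2,30,50,98]).round(4),rect(P[m]))
b=m&(z>.125)&(z<.14);
E
```

```text
shift [ 0.1081 -0.0594 -0.0187] rot [-0.0021  0.0022 -0.2532] | tcp [ 0.3405 -0.3264  0.1314] yaw [-1.799e+02  1.000e-01 -1.450e+01] F [-0.5  0.4 -1.1] w 0.0121 q6 0.94 t 61.4
20 tool z [ 0.002  0.342 -0.94 ] tool y [-0.005 -0.94  -0.342]
-20 tool z [-0.002 -0.342 -0.94 ] tool y [-0.005 -0.94   0.342]
191 [0.121  0.1265 0.1281 0.1622] (array([ 331.3, -328. ]), array([84.7, 68.1]), -30.6)
```

Call:
{"op": "carry_out", "data": {
  "commands": [
    [0.025, -0.005, -0.005, 0, 0, -0.05],
    [0.055, -0.011, -0.01, 0, 0, -0.11],
    [0.085, -0.017, -0.015, 0, 0, -0.17],
    [0.115, -0.023, -0.02, 0, 0, -0.22],
    [0.132, -0.027, -0.02, 0, 0, -0.248]
  ]
}}

```text
time: 61.95
tool_pos: [0.4778, -0.3341, 0.153]
ee_rot: [3.141, -0.001, -0.003]
wrist_force: [-0.2, -0.0, -0.7]
width: 0.0117
finger_force: 30.0
```

Call:
{"op": "carry_out", "data": {
  "commands": [
    [0, 0, 0, 0.07, 0, 0],
    [0, 0, 0, 0.14, 0, 0],
    [0, 0, 0, 0.21, 0, 0],
    [0, 0, 0, 0.28, 0, 0],
    [0, 0, 0, 0.349, 0, 0]
  ]
}}

```text
time: 62.45
tool_pos: [0.4756, -0.3342, 0.1525]
ee_rot: [-2.79, 0.0, -0.005]
wrist_force: [-0.4, 0.0, -2.5]
width: 0.012
finger_force: 30.0
```

Call:
{"op": "carry_out", "data": {
  "commands": [
    [0, 0, 0, 0, 0, 0],
    [0, 0, 0, 0, 0, 0],
    [0, 0, 0, 0, 0, 0],
    [0, 0, 0, 0, 0, 0],
    [0, 0, 0, 0, 0, 0]
  ]
}}

```text
time: 62.95
tool_pos: [0.4758, -0.3335, 0.1536]
ee_rot: [-2.794, -0.001, -0.004]
wrist_force: [0.5, 0.7, -1.7]
width: 0.0117
finger_force: 30.0
```

```bash
python3 - <<'E'
from bench import *
from h import *
o=get_obs();go(o,[.4757,-.2993,.0430],-.3,20)
s=snapshot("side");cv2.imwrite("pics/i.png",cv2.resize(s["img"][190:350,220:420][:,:,::-1],(750,600)))
E
```

```text
shift [-0.0003  0.0056  0.1156] rot [ 0.0011 -0.0003  0.0012] | tcp [ 0.4758 -0.3335  0.1536] yaw [-160.1   -0.    -0.2] F [ 0.5  0.7 -1.7] w 0.0117 q6 0.76 t 63.0
```

View pics/i.png

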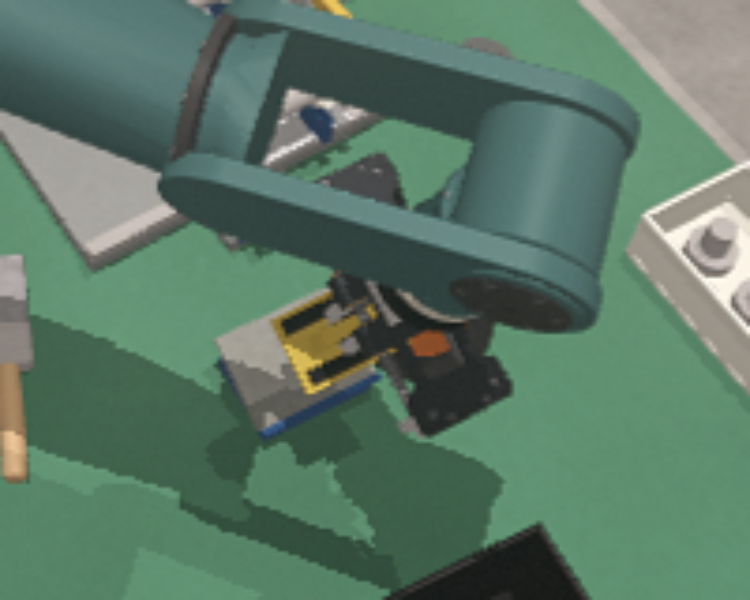

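The arm is well above the can and the tag is tilted parallel to the board. Lower along the board's normal.

Call:
{"op": "carry_out", "data": {
  "commands": [
    [0, 0.003, 0.025, 0, 0, 0],
    [0, 0.006, 0.05, 0, 0, 0],
    [0, 0.006, 0.075, 0, 0, 0],
    [0, 0.006, 0.092, 0, 0, 0],
    [0, 0.006, 0.1, 0, 0, 0]
  ]
}}

```text
time: 63.5
tool_pos: [0.475, -0.3039, 0.0552]
ee_rot: [-2.79, 0.002, -0.004]
wrist_force: [-0.3, 0.5, -0.4]
width: 0.0116
finger_force: 30.0
```

Call:
{"op": "carry_out", "data": {
  "commands": [
    [0, 0, 0, 0, 0, 0],
    [0, 0, 0, 0, 0, 0],
    [0, 0, 0, 0, 0, 0],
    [0, 0, 0, 0, 0, 0],
    [0, 0, 0, 0, 0, 0]
  ]
}}

```text
time: 64.0
tool_pos: [0.476, -0.306, 0.0577]
ee_rot: [-2.794, -0.001, -0.005]
wrist_force: [-0.1, 0.5, -0.6]
width: 0.0114
finger_force: 30.0
```

```bash
python3 - <<'E'
from bench import *
from h import *
o=get_obs();go(o,[.4757,-.2993,.0430],-.3,20)
s=snapshot("side");P=cloud(s)+CAL["side"];H=hsv(s);x,y,z=P[...,0],P[...,1],P[...,2]
n=np.array([0,-.342,.94]);u=np.array([0,.94,.342]);d=P-np.array([.4767,-.2864,.034])
m=(s["range_z"]>0)&(H[...,0]>20)&(H[...,0]<35)&(H[...,1]>130)&(abs(x-.476)<.08)&(abs(y+.3)<.08)
print("tag along u,n,x",m.sum(),np.percentile(d[m]@u,[2,98]).round(4),np.percentile(d[m]@n,[2,50,98]).round(4),np.percentile(d[m][:,0],[2,98]).round(4))
m=(s["range_z"]>0)&(H[...,0]>100)&(H[...,0]<125)&(H[...,1]>120)&(abs(x-.476)<.07)&(abs(y+.33)<.04)&(z>.01)
print("lip",m.sum(),np.percentile(d[m]@u,[2,50,98]).round(4),np.percentile(d[m]@n,[2,98]).round(4),np.percentile(d[m][:,0],[2,98]).round(4))
E
```

```text
shift [-0.0004 -0.0013  0.0161] rot [ 0.0011 -0.0011  0.0002] | tcp [ 0.476  -0.306   0.0577] yaw [-1.601e+02 -1.000e-01 -3.000e-01] F [-0.1  0.5 -0.6] w 0.0114 q6 0.75 t 64.0
tag along u,n,x 217 [-0.0387  0.0181] [0.0189 0.0253 0.0625] [-0.045   0.0102]
lip 41 [-0.044  -0.0422 -0.0394] [0.004  0.0142] [-0.0564  0.0509]
```

Call:
{"op": "carry_out", "data": {
  "commands": [
    [0, -0.002, 0.004, 0, 0, 0],
    [0, -0.002, 0.008, 0, 0, 0],
    [0, -0.002, 0.012, 0, 0, 0],
    [0, -0.002, 0.014, 0, 0, 0],
    [0, -0.002, 0.014, 0, 0, 0]
  ]
}}

```text
time: 64.55
tool_pos: [0.4755, -0.2983, 0.0438]
ee_rot: [-2.792, 0.001, -0.005]
wrist_force: [-0.3, -0.9, -0.9]
width: 0.0117
finger_force: 30.0
```

Call:
{"op": "carry_out", "data": {
  "commands": [
    [0, 0, 0.001, 0, 0, 0],
    [0, 0, 0.001, 0, 0, 0],
    [0, 0, 0.002, 0, 0, 0],
    [0, 0, 0.002, 0, 0, 0],
    [0, 0, 0.002, 0, 0, 0]
  ]
}}

```text
time: 65.05
tool_pos: [0.4759, -0.2984, 0.0431]
ee_rot: [-2.793, -0.001, -0.005]
wrist_force: [-1.7, -0.5, 2.2]
width: 0.0119
finger_force: 30.0
```

```bash
python3 - <<'E'
from bench import *
from h import *
o=get_obs();go(o,[.4757,-.2993,.0430],-.3,20)
E
```

```text
shift [-0.0002  0.0009 -0.0002] rot [ 0.0007 -0.0006  0.0002] | tcp [ 0.4759 -0.2984  0.0431] yaw [-160.    -0.    -0.3] F [-1.7 -0.5  2.2] w 0.0119 q6 0.75 t 65.0
```

Call:
{"op": "carry_out", "data": {
  "commands": [
    [0, 0.001, 0.0005, 0, 0, 0],
    [0, 0.001, 0.0005, 0, 0, 0],
    [0, 0.002, 0.0005, 0, 0, 0],
    [0, 0.002, 0.0005, 0, 0, 0],
    [0, 0.002, 0.0005, 0, 0, 0]
  ]
}}

```text
time: 65.55
tool_pos: [0.476, -0.2986, 0.0431]
ee_rot: [-2.79, -0.001, -0.004]
wrist_force: [-0.8, 2.4, 6.3]
width: 0.0121
finger_force: 30.0
```

Call:
{"op": "carry_out", "data": {
  "commands": [
    [0, 0, 0, 0, 0, 0],
    [0, 0, 0, 0, 0, 0],
    [0, 0, 0, 0, 0, 0],
    [0, 0, 0, 0, 0, 0],
    [0, 0, 0, 0, 0, 0]
  ],
  "jaw": 0.35
}}

```text
time: 66.05
tool_pos: [0.4757, -0.2998, 0.0412]
ee_rot: [-2.792, 0.0, -0.005]
wrist_force: [-0.9, -0.7, -0.7]
width: 0.0329
finger_force: 0.0
```

Call:
{"op": "carry_out", "data": {
  "commands": [
    [0, 0, -0.01, 0, 0, 0],
    [0, 0, -0.03, 0, 0, 0],
    [0, 0, -0.06, 0, 0, 0],
    [0, 0, -0.09, 0, 0, 0],
    [0, 0, -0.12, 0, 0, 0]
  ]
}}

```text
time: 66.55
tool_pos: [0.4755, -0.3414, 0.1561]
ee_rot: [-2.793, -0.001, -0.005]
wrist_force: [-0.3, 0.4, -0.2]
width: 0.0325
finger_force: 0.0
```

Call:
{"op": "carry_out", "data": {
  "commands": [
    [-0.04, 0, -0.02, 0, 0, 0],
    [-0.08, 0, -0.04, 0, 0, 0],
    [-0.12, 0, -0.06, 0, 0, 0],
    [-0.15, 0, -0.07, 0, 0, 0],
    [-0.16, 0, -0.07, 0, 0, 0]
  ]
}}

```text
time: 67.05
tool_pos: [0.3137, -0.3654, 0.2228]
ee_rot: [-2.797, -0.002, -0.008]
wrist_force: [1.0, -1.2, 0.5]
width: 0.0329
finger_force: 0.0
```

```bash
python3 - <<'E'
from bench import *
from h import *
n=np.array([0,-.342,.94]);u=np.array([0,.94,.342])
for k in("top","side"):
    s=snapshot(k);P=cloud(s)+CAL[k];H=hsv(s);x,y,z=P[...,0],P[...,1],P[...,2];d=P-np.array([.4767,-.2864,.034])
    m=(s["range_z"]>0)&(abs(x-.476)<.055)&(abs(y+.3)<.06)&(d@n>.004)&(H[...,1]>0)&~((H[...,0]>95)&(H[...,0]<130)&(H[...,1]>100))&(d@u>-.045)&(d@u<.03)
    D2=np.c_[d[m][:,0],d[m]@u];N=d[m]@n
    pl=N<.014;A=np.c_[D2[pl],np.ones(pl.sum())];c,*_=np.linalg.lstsq(A,N[pl],rcond=None)
    fin=N>.036
    print(k,m.sum(),"plate",rect(D2[pl]),"n med",np.median(N[pl]).round(4),"tilt deg",np.degrees(c[:2]).round(2),"fin",rect(D2[fin]),"n",np.median(N[fin]).round(4))
s=snapshot("top");cv2.imwrite("pics/j.png",cv2.resize(s["img"][90:290,130:420][:,:,::-1],(800,552)))
carr(snapshot,"top");go(get_obs(),[.3,-.3,.3],0)
E
```

```text
top 615 plate (array([  0.5, -11.1]), array([105.2,  73.2]), 6.2) n med 0.0079 tilt deg [ 0.44 -0.41] fin (array([-0.7, -9. ]), array([54.2, 13.5]), -3.6) n 0.0412
side 0 plate (array([0., 0.]), array([0., 0.]), 0.0) n med nan tilt deg [0. 0.] fin (array([0., 0.]), array([0., 0.]), 0.0) n nan
top red 169 dock [ 1.978e-01 -1.000e-04] [ 0.1917 -0.0262] [0.2073 0.0264]
top spin 422 dock [ 0.1079 -0.1069] [ 0.0428 -0.1272] [ 0.1756 -0.083 ]
top spin 427 dock [ 0.1066 -0.0353] [ 0.0421 -0.0569] [ 0.1725 -0.0128]
top spin 438 dock [0.1083 0.0362] [0.0425 0.0163] [0.1766 0.0598]
top spin 443 dock [0.1078 0.1083] [0.0422 0.0867] [0.1757 0.1325]
shift [-0.0163 -0.0873 -0.0538] rot [-0.3499 -0.0012 -0.0048] | tcp [ 0.316  -0.3637  0.2195] yaw [-160.    -0.    -0.3] F [ 0.3  0.6 -0.6] w 0.0326 q6 0.53 t 67.2
  return _methods._mean(a, axis=axis, dtype=dtype,
  ret = ret.dtype.type(ret / rcount)
```

View pics/j.png

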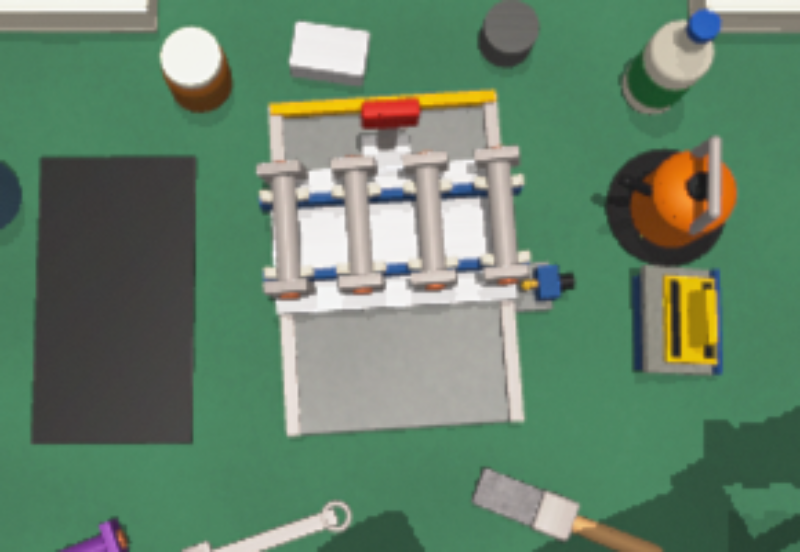

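The final top view shows all four spindles seated and the carriage home (paddle at 390,112). The can stands on the drip mat (685,195) and the tag lies in its rest (692,318). One last squareness check of the tag, and I hand in if it is fine.

```bash
python3 - <<'E'
from bench import *
from h import *
n=np.array([0,-.342,.94]);u=np.array([0,.94,.342])
s=snapshot("top");P=cloud(s)+CAL["top"];H=hsv(s);x,y,z=P[...,0],P[...,1],P[...,2];d=P-np.array([.4767,-.2864,.034])
b=max(blobs((H[...,0]>20)&(H[...,0]<35)&(H[...,1]>120)&(abs(x-.476)<.07)&(abs(y+.3)<.07),20),key=lambda q:q.sum())
q=b&(d@n<.014);r=rect(np.c_[d[q][:,0],d[q]@u]);ang=r[2];print(r)
f=b&(d@n>.034);p=np.c_[d[f][:,0],d[f]@u];w=np.linalg.svd(p-p.mean(0),full_matrices=False)[2][0];fa=np.degrees(np.arctan(w[1]/w[0]));print("fin",p.mean(0).round(4),fa)
if abs(ang)<4 and abs(fa)<4: print(close_job())
E
```

```text
(array([ 1.2, -8.9]), array([92., 62.]), 0.3)
fin [-0.0008 -0.0078] -0.2528748829182912
the job is handed in; nothing more can be done
None
```

The job is handed in after about 67 s of robot time: the can stands on the drip mat, all four spindles are seated, the carriage is home against its stop, and the tag lies flat and square on its rest.

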